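# Count off the spacer plates left in the gravity magazine

### The arm

A 7-joint arm with a two-finger parallel gripper is mounted at the origin on the work surface. World frame = base frame: x ahead of the robot, y to its left, z up, the work surface at z = 0. Lengths are in m, angles in rad, forces in N, time in s.
With the tool pointing down it reaches from about 0.4 to 0.9 m from the base axis. Payload 5.5 kg.
Tool frame: the origin (TCP) lies at the very end of the fingers, on their centre line; the grasp point (between the pads) lies 19 mm behind it; z points along the fingers, y is the line along which they close (so a half turn about z gives the same grasp; the last joint's range is limited). The gripper opens to 92 mm and grips with 3 to 60 N. Pads are 19 mm wide; open, the fingers measure 130 mm over their backs; the gripper's body (75 mm by 190 mm) begins 47 mm behind the grasp point.
Start: joints at [1.392, 0.501, -0.427, 1.55, 0.221, 1.138, -0.21], TCP at [0.278, -0.588, 0.227] pointing down, gripper open.
Joint ranges: [-2.88, 2.88], [-0.31, 2.03], [-1.54, 1.56], [0.2, 2.42], [-1.41, 4.55], [0.19, 2.02], [-2.57, 2.57]. Speed limits (rad/s): [2.57, 2.57, 3.14, 3.14, 3.14, 3.14, 3.14].

### API

Orientations are given as [roll, pitch, yaw] about the fixed x, y, z axes, in that order (R = Rz(yaw) Ry(pitch) Rx(roll)).
In Python, from bench import * gives the robot as it stands.
- The arm moves only by the tool send_rows, never from a script. Its argument "commands" is a list of rows, each an object with "slide": the shift along the tool's x, y, z in mm, a list of three; "dr": the turn, a rotation vector about the tool's x, y, z in degrees, a list of three. In form: [{"slide": [x, y, z], "dr": [ax, ay, az]}, ...]. A call has 1 to 10 rows; each row shifts and turns the commanded pose from where the row before left it, along the tool's axes as they then stand; what a row does not reach is not made up. A row lasts 1/12 s, in which the tool goes at most 41.7 mm and 7.16 degrees, less where a joint would pass 70% of its speed; a pose out of reach is approached as far as the arm can. A call is refused whole if a number of a shift passes 41.7 or a number of a turn 7.16, either way. A call with a gripper value outside its range is refused whole. "hand" is the closure, from 0 (fully open) to 1 (shut), set as the call begins (left out, the last holds). The fingers move at their own pace and stop on an object; "newtons" is the grip in N (left out, the last holds). Time passes only in rows, so rows that do not move let the fingers close. It gives the time, the measured TCP pose, the force, the opening and the grip force at its end, in the units of the state.
- read_state(): the state, without advancing time (a new reading comes with each control period).
- snapshot(name): name is "scene" or "top"; returns (picture, depth): 400x640x3 uint8, blue, green, red; 400x640 float32, m along the optical axis (not along the pixel's ray), 0 where there is no reading.
- camera_model(name): a dict with "camera_matrix" (3x3 intrinsics, pixels), "origin" and "orientation" of the camera in the world. Camera axes: x right, y down, z forward; pixel columns grow to the right and rows downward; lengths in m; the calibration is good to about 2 mm. A picture is of the moment at which its call begins. camera_model takes no time and is no camera call.
- sign_off(): hands the job in; it is judged then, once.
The state is a dict: "time": time; "q": joint angles; "joint_vel": joint speeds; "effort": joint torques, N m; "eef_pos": TCP position; "tool_rot": TCP orientation; "contact_force": force on the tool from outside, world axes, zero at the start; "moment": the same for the moment, N m; "width": opening from 0.0 (shut) to 1.0 (fully open); "grasp_force": force on a finger pad.
Only numpy, scipy, OpenCV 4.12 (cv2) and the standard library are available. Lean on these libraries where they do the work, as an engineer would, in place of code of your own. Each camera call takes 0.05 s, during which the arm holds its last target. There are 200 camera calls.

### The job

Count the spacer plates that are left, two or three in the magazine and sometimes one lying loose on the mat: move the check weight from the scale's pan to the middle of its cork pad and press the zero key of the empty scale fully down; then draw the plates out of the bottom of the magazine one by one with its shuttle, lay every plate, a loose one too, flat and wholly on the pan, and leave the shuttle pushed fully home. Only when all are on the pan press the count key and then the print key, fully down, one at a time; do not press the power key, do not zero again once plates are on the pan, and leave the other things on the bench where they are.

Things in the scene. Friction and masses are not known exactly. Their poses are not given: they have to be found in the camera images.
- pan (a point): centre of the top face of the flat steel pan, 200 (x) x 220 (y) mm, 60 mm above the bench, no rim, of the counting scale: fixed grey case 290 x 230 mm, 45 mm high, with a row of four keys in front (towards the robot). x points from the keys to the pan, y along the keys to the left as seen from the robot, z up. The check weight stands on the pan at the start.
- key_zero_top (a point): top centre of the zero key: the leftmost of the four keys. The keys are round, 24 mm across, spring-loaded, in a row along the scale's y, 52 mm apart, about 150 mm from the pan's centre towards the robot.
- key_count_top (a point): top centre of the count key: second from the left.
- key_print_top (a point): top centre of the print key: third from the left.
- key_zero (a joint): travel of the zero key: 0 up, 0.006 m fully down (takes about 4 N straight down); springs back when let go.
- key_count (a joint): travel of the count key: 0 up, 0.006 m fully down (takes about 4 N straight down); springs back when let go.
- key_print (a joint): travel of the print key: 0 up, 0.006 m fully down (takes about 4 N straight down); springs back when let go.
- key_power (a joint): travel of the power key: 0 up, 0.006 m fully down (takes about 4 N straight down); springs back when let go. It is the rightmost key, 52 mm beyond the print key; not to be pressed.
- magazine: gravity magazine fixed on the bench: clear upright chute 78 x 56 mm, barred on top, 121 mm high, over a steel shuttle that draws out along -x (towards the robot) and carries out the lowest plate. Origin on the bench under the chute's centre; z up. Chute front 37 mm ahead of it; base board 100 mm wide, 12 mm thick, to 100 mm ahead; shuttle rail 30 mm wide, 36 mm high, to 190 mm ahead.
- shuttle (a joint): how far the shuttle is drawn out: 0 fully home (at its stop), 0.1 m fully out (stop). About 1.5 N friction plus the stack's; stays where it is left. Drawn out, it carries the lowest plate into the open while the stack rests on its rear part; pushed fully home, the stack drops one plate into the empty pocket.
- shuttle_handle (a point): grip point on the shuttle's black upright handle block, 24 (x) x 16 (y) x 44 mm tall, on its axis, 16 mm below its top and 28 mm above the deck; moves with the shuttle. It stands 86 mm in front of the pocket's centre. Axes as the magazine's.
- pocket (a point): centre of the shuttle's pocket floor (44 mm above the bench); moves with the shuttle. A plate in it lies flat, long side along the magazine's x, within 4 mm of this point; it overhangs the 28 mm wide deck by 6 mm on both sides (+y, -y), with 32 mm free beneath the overhangs. With the shuttle fully out, this point is 63 mm in front of the chute.
- plate1_c (a point): one of up to four identical loose flat steel spacer plates, 60 (own x) x 40 (own y) x 12 mm thick (own z), about 200 g; at the start it is stacked in the magazine or lies loose on the bench mat between scale and magazine. None if absent from this run. This point is its centre, half-way up.
- plate2_c (a point): one of up to four identical loose flat steel spacer plates, 60 (own x) x 40 (own y) x 12 mm thick (own z), about 200 g; at the start it is stacked in the magazine or lies loose on the bench mat between scale and magazine. None if absent from this run. This point is its centre, half-way up.
- plate3_c (a point): one of up to four identical loose flat steel spacer plates, 60 (own x) x 40 (own y) x 12 mm thick (own z), about 200 g; at the start it is stacked in the magazine or lies loose on the bench mat between scale and magazine. None if absent from this run. This point is its centre, half-way up.
- plate4_c (a point): one of up to four identical loose flat steel spacer plates, 60 (own x) x 40 (own y) x 12 mm thick (own z), about 200 g; at the start it is stacked in the magazine or lies loose on the bench mat between scale and magazine. None if absent from this run. This point is its centre, half-way up.
- weight_c (a point): centre (half-way up) of the loose check weight: a dark steel block 60 (own x) x 36 (own y) x 36 mm, about 0.6 kg, with a small brass plug on top; on the pan at the start.
- pad: cork pad fixed on the bench, 130 x 130 mm, 6 mm thick, between scale and magazine; origin at the centre of its underside.
- bottle: bystander, leave alone: small red plastic bottle, 34 mm across, 110 mm tall, standing; origin: centre of its underside as it stands.
- screwdriver: bystander, leave alone: screwdriver lying on the bench; origin: underside at its middle.
- bolt: bystander, leave alone: steel bolt about 60 mm long lying on the mat; origin: underside near its head.
- socket: bystander, leave alone: steel ring-shaped socket, 26 mm across, 30 mm tall; origin: centre of its underside.
- wrench: bystander, leave alone: steel wrench lying on the mat; origin: underside at its middle.
- jar: bystander, leave alone: glass jar, 64 mm across, 90 mm tall; origin: centre of its underside.
Things that resemble listed ones, but are neither listed nor needed, are in the scene too. There is more than one size of the part that bears weight_c; the job needs the middle-sized.

How it is judged:
By the outcome, as a careful person would: the job done as asked, in the order asked, and still so for the second after the job is handed in, with the robot touching nothing.
Of plate3, plate4 only 1 to 2 are there at a start; the rules pass over those that are not, and their reading is None.
At some moment in a run one of weight may be knocked a few centimetres aside while the robot is not near it.
Once in a run the grip may slacken for a moment while it holds something.
It also fails if it takes over 210 s, if anything falls off the work surface, if the arm or the gripper's body presses on something with over 40 N, if the wrist force passes 120 N, or if a joint passes its speed limit or range.

## Working session

There is one attempt and no reset: what is moved stays moved. The work goes in short steps, Python scripts to look and compute and a tool call to move; the robot and the scene stay as the last step left them, time stands still between calls to the robot, and variables do not carry over. Pictures are saved under pics/ and viewed, at most 14 in all, crops included, and the job is handed in when it is done.

Besides the shell and the picture viewer there is one more tool, called after ">>>" by a JSON object that holds its "api" and its "payload", one argument or row to a line. send_rows: Moves the arm, as the interface text tells. Its arguments: {"type":"object","properties":{"commands":{"type":"array","items":{"type":"object","properties":{"slide":{"type":"array","items":{"type":"number"}},"dr":{"type":"array","items":{"type":"number"}}}}},"hand":{"type":"number"},"newtons":{"type":"number"}},"required":["commands"]}

```bash
ls; mkdir -p pics; python3 - <<'E'
from bench import *
import cv2,numpy as np
for n in("scene","top"):
    p,d=snapshot(n); cv2.imwrite(f"pics/{n}0.png",p); np.save(f"{n}0.npy",d)
    print(n,camera_model(n))
print(read_state())
E
```

```text
pics
scene {'camera_matrix': array([[406.55606375,   0.        , 319.72721964],
       [  0.        , 406.55606375, 201.44145218],
       [  0.        ,   0.        ,   1.        ]]), 'origin': array([ 1.13875595, -0.514934  ,  0.90894937]), 'orientation': array([-2.38618149, -0.01015085,  0.91228258])}
top {'camera_matrix': array([[445.64752617,   0.        , 317.98776896],
       [  0.        , 445.64752617, 196.34099502],
       [  0.        ,   0.        ,   1.        ]]), 'origin': array([ 0.34719326, -0.02740965,  1.55387399]), 'orientation': array([-3.01517323, -0.00493056, -1.58973532])}
{'time': 0.1, 'q': array([ 1.39217035,  0.50176275, -0.42680835,  1.55135502,  0.2207657 ,
        1.13832403, -0.21027824]), 'joint_vel': array([-0.00071876, -0.00380551, -0.00137446, -0.00386651, -0.00222698,
        0.00020163,  0.0006576 ]), 'effort': array([-1.08193143e-02, -5.67873931e+01, -5.83818689e+00, -2.79914367e+01,
       -6.87865075e-02,  2.41491414e-02,  2.95386678e-05]), 'eef_pos': array([ 0.27763022, -0.58700636,  0.22577274]), 'tool_rot': array([-3.13979226e+00, -8.81785786e-05,  4.41884247e-01]), 'contact_force': array([-1.0860814 , -0.37950195, -0.19464093]), 'moment': array([-0.01814054, -0.01276125,  0.0111937 ]), 'grasp_force': 0.0, 'width': 1.0003815747810543}
```

View pics/top0.png

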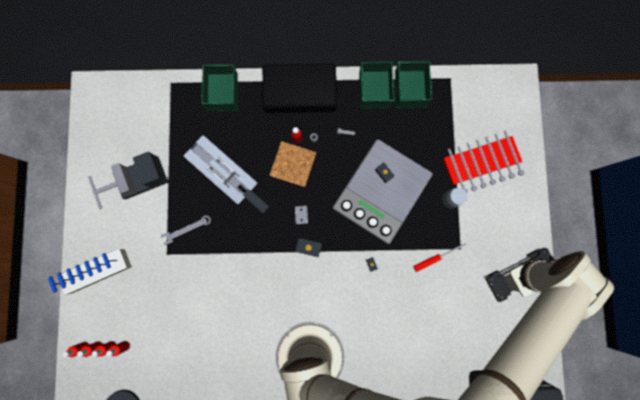

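View pics/scene0.png

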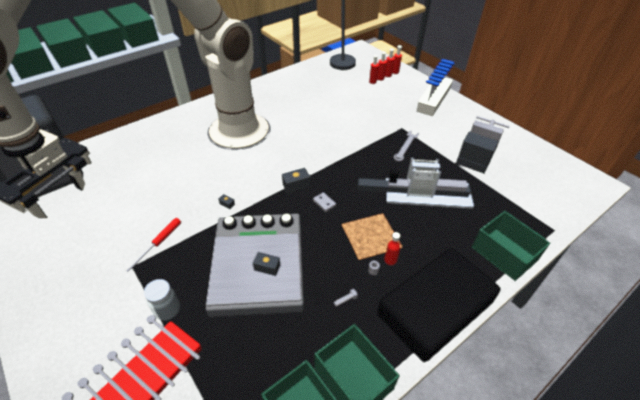

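```bash
cat > h.py <<'E'
from bench import *
import cv2,numpy as np
from scipy.spatial.transform import Rotation as R
def cam(n):
    c=camera_model(n); return c["camera_matrix"],np.array(c["origin"]),R.from_euler("xyz",c["orientation"]).as_matrix()
def ray(n,px,z):
    "pixels onto plane z"
    K,o,M=cam(n); px=np.atleast_2d(px).astype(float)
    d=np.c_[px,np.ones(len(px))]@np.linalg.inv(K).T@M.T
    return o+d*((z-o[2])/d[:,2])[:,None]
def proj(n,P):
    K,o,M=cam(n); c=(np.atleast_2d(P)-o)@M; u=c@K.T; return u[:,:2]/u[:,2:]
def world(n,px,dep):
    K,o,M=cam(n); d=np.array([px[0],px[1],1.])@np.linalg.inv(K).T@M.T; return o+d*dep[int(px[1]),int(px[0])]
def crop(n,p,x0,y0,x1,y1,f,name):
    cv2.imwrite(f"pics/{name}.png",cv2.resize(p[y0:y1,x0:x1],None,fx=f,fy=f,interpolation=cv2.INTER_CUBIC))
E
python3 - <<'E'
from h import *
p=cv2.imread("pics/top0.png"); d=np.load("top0.npy")
crop("top",p,170,115,470,285,2.66,"topc")
for nm,px in dict(pan=(400,160),pan2=(370,195),pad=(293,164),weight=(384,172),plate=(301,214),big=(308,247),small=(372,264),mat=(240,230),table=(200,300),chute=(222,172)).items(): print(nm,world("top",px,d).round(3))
E
```

```text
pan [ 0.657 -0.321  0.059]
pan2 [ 0.538 -0.214  0.065]
pad [0.661 0.047 0.006]
weight [ 0.61  -0.259  0.097]
plate [0.482 0.021 0.016]
big [ 0.368 -0.002  0.044]
small [ 0.307 -0.217  0.026]
mat [0.431 0.234 0.002]
table [0.196 0.37  0.001]
chute [0.616 0.275 0.115]
```

View pics/topc.png

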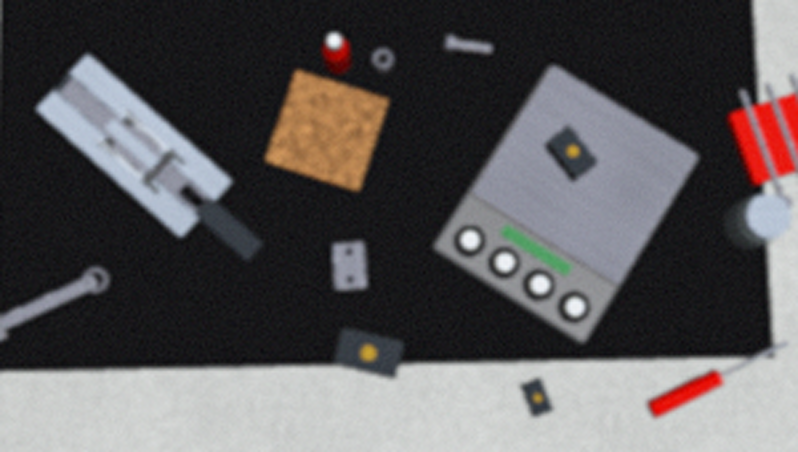

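```bash
cat > meas.py <<'E'
from h import *
def rect(n,mask,z,box,tag,big=True):
    x0,y0,x1,y1=box; m=np.zeros_like(mask); m[y0:y1,x0:x1]=mask[y0:y1,x0:x1]
    cs,_=cv2.findContours(m,cv2.RETR_EXTERNAL,cv2.CHAIN_APPROX_NONE); c=max(cs,key=cv2.contourArea)
    w=ray(n,c[:,0,:],z)[:,:2]
    (cx,cy),(a,b),_=r=cv2.minAreaRect((w*1000).astype(np.float32)); bp=cv2.boxPoints(r)
    e=max((bp[1]-bp[0],bp[2]-bp[1]),key=np.linalg.norm)
    ang=np.degrees(np.arctan2(e[1],e[0]))%180
    print(tag,"c",round(cx),round(cy),"size",round(max(a,b),1),round(min(a,b),1),"long axis deg",ang.round(1)); return cx,cy,ang
E
python3 - <<'E'
from meas import *
p=cv2.imread("pics/top0.png"); hsv=cv2.cvtColor(p,cv2.COLOR_BGR2HSV); H,S,V=cv2.split(hsv)
n="top"
rect(n,((V>90)).astype(np.uint8),.014,(285,195,320,230),"plate")
rect(n,((H<25)&(S>80)&(V>100)).astype(np.uint8),.006,(260,130,325,195),"pad")
rect(n,((V<100)).astype(np.uint8),.096,(370,158,398,186),"weight")
rect(n,((V>110)).astype(np.uint8),.012,(175,125,262,210),"board")
rect(n,((V<95)&(V>30)).astype(np.uint8),.036,(238,185,275,215),"rail")
# white keys
m=((V>200)&(S<40)).astype(np.uint8); m[:190]=0;m[245:]=0;m[:,:330]=0;m[:,400:]=0
k,l,st,ct=cv2.connectedComponentsWithStats(m)
for i in range(1,k):
    if st[i,4]>15: print("key",ct[i].round(1),st[i,4],ray(n,ct[i],.05).round(3), ray(n,ct[i],.06).round(3))
d=np.load("top0.npy")
for c in ((346,205),(360,213),(373,222),(386,230)): print(world(n,c,d).round(3))
rect(n,((V>70)).astype(np.uint8),.052,(325,130,440,250),"scale")
E
```

```text
plate c 480 21 size 59.2 41.7 long axis deg 179.1
pad c 662 49 size 132.5 132.1 long axis deg 160.9
weight c 608 -258 size 57.3 39.1 long axis deg 36.5
board c 646 304 size 262.8 103.0 long axis deg 47.8
rail c 535 185 size 104.1 96.7 long axis deg 89.0
key [346.3 204.7] 28 [[ 0.508 -0.134  0.05 ]] [[ 0.507 -0.133  0.06 ]]
key [359.5 213.2] 28 [[ 0.478 -0.178  0.05 ]] [[ 0.477 -0.177  0.06 ]]
key [372.7 221.4] 29 [[ 0.449 -0.222  0.05 ]] [[ 0.449 -0.22   0.06 ]]
key [385.8 229.8] 26 [[ 0.42  -0.265  0.05 ]] [[ 0.42  -0.263  0.06 ]]
[ 0.505 -0.132  0.067]
[ 0.477 -0.177  0.072]
[ 0.446 -0.22   0.068]
[ 0.419 -0.263  0.067]
scale c 555 -259 size 289.7 229.0 long axis deg 146.1
```

```bash
cat > plan.py <<'E'
from h import *
def pose():
    s=read_state(); r=s["tool_rot"]; return np.array(s["eef_pos"])*1000,np.degrees(r[2])
def plan(wps,start=None,step=36,turn=7):
    "wps: (x,y,z mm,yaw deg or None); prints rows, rotation first, integers with last row making up"
    p,yaw=start or pose(); p=np.array(p,float); print("at",p.round(),round(yaw,1))
    for x,y,z,w in wps:
        if w is not None:
            a=yaw-w; n=int(np.ceil(abs(a)/turn))
            if n: print(f"  turn z {a/n:.1f} x{n}"); yaw=w
        c,s=np.cos(np.radians(yaw)),np.sin(np.radians(yaw)); d=np.array([x,y,z])-p
        t=np.array([c*d[0]+s*d[1],s*d[0]-c*d[1],-d[2]]); n=max(1,int(np.ceil(np.linalg.norm(t)/step)))
        a=np.round(t/n); print("  slide",a.astype(int),f"x{n-1} last",(t-a*(n-1)).round().astype(int)); p=np.array([x,y,z],float)
E
python3 -c "
from plan import *
plan([(608,-258,226,36.5),(608,-258,67,None)])
plan([(608,-258,200,None),(662,49,200,None),(662,49,80,None)],start=((608,-258,67),36.5))"
```

```text
at [ 278. -587.  226.] 25.3
  turn z -5.6 x2
  slide [35 -5  0] x12 last [41 -8  0]
  slide [ 0  0 32] x4 last [ 0  0 31]
at [ 608. -258.   67.] 36.5
  slide [  0   0 -33] x3 last [  0   0 -34]
  slide [ 25 -24   0] x8 last [ 26 -23   0]
  slide [ 0  0 30] x3 last [ 0  0 30]
```

>>> {"api": "send_rows", "payload": {
  "commands": [
    {"dr":[0,0,-5.6]},
    {"dr":[0,0,-5.6]},
    {"slide":[35,-5,0]},
    {"slide":[35,-5,0]},
    {"slide":[35,-5,0]},
    {"slide":[35,-5,0]},
    {"slide":[35,-5,0]},
    {"slide":[35,-5,0]},
    {"slide":[35,-5,0]},
    {"slide":[35,-5,0]}
  ],
  "hand": 0
}}

```text
schema error: expected keys slide, dr
```

>>> {"api": "send_rows", "payload": {
  "commands": [
    {"slide":[35,-5,0]},
    {"slide":[35,-5,0]},
    {"slide":[35,-5,0]},
    {"slide":[35,-5,0]},
    {"slide":[40,-8,0]},
    {},
    {}
  ]
}}

```text
schema error: expected keys slide, dr
```

```bash
python3 - <<'E'
from plan import *
plan([(608,-258,67,36.5)]); print(read_state()["contact_force"],read_state()["q"].round(2))
p,d=snapshot("scene"); cv2.imwrite("pics/s1.png",p); print(proj("scene",[.608,-.258,.096]))
E
```

```text
at [ 278. -587.  226.] 25.3
  turn z -5.6 x2
  slide [33 -5 11] x13 last [32 -3 16]
[-1.0860814  -0.37950195 -0.19464093] [ 1.39  0.5  -0.43  1.55  0.22  1.14 -0.21]
[[266.22139766 257.66403942]]
```

View pics/s1.png

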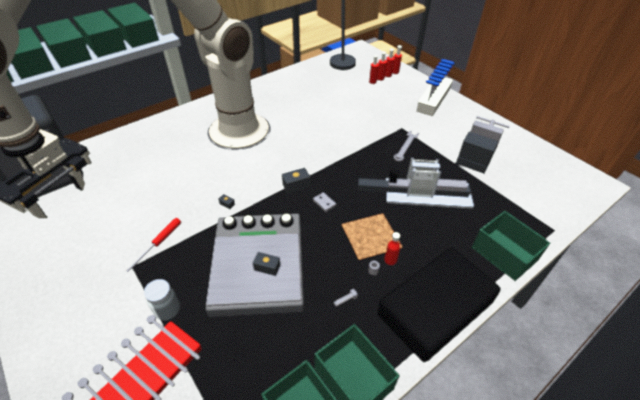

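The picture shows nothing moved; the plug is near (267,264) against a predicted (266,258). I'll check that mismatch while moving.

>>> {"api": "send_rows", "payload": {
  "commands": [
    {"slide":[0,0,0],"dr":[0,0,-5.6]},
    {"slide":[0,0,0],"dr":[0,0,-5.6]},
    {"slide":[35,-5,0],"dr":[0,0,0]},
    {"slide":[35,-5,0],"dr":[0,0,0]},
    {"slide":[35,-5,0],"dr":[0,0,0]},
    {"slide":[35,-5,0],"dr":[0,0,0]},
    {"slide":[35,-5,0],"dr":[0,0,0]},
    {"slide":[35,-5,0],"dr":[0,0,0]},
    {"slide":[35,-5,0],"dr":[0,0,0]},
    {"slide":[35,-5,0],"dr":[0,0,0]}
  ],
  "hand": 0
}}

```text
time: 0.98
eef_pos: [0.4799, -0.3874, 0.2265]
tool_rot: [-3.141, 0.0, 0.637]
contact_force: [0.4, -0.9, 0.0]
width: 1.001
grasp_force: 0.0
```

```bash
python3 - <<'E'
from plan import *
def blob(n,f,box):
    p=cv2.imread(f); H,S,V=cv2.split(cv2.cvtColor(p,cv2.COLOR_BGR2HSV)); m=((S>90)&(V>80)&(H<35)).astype(np.uint8)
    x0,y0,x1,y1=box; k,l,st,ct=cv2.connectedComponentsWithStats(m[y0:y1,x0:x1]); i=1+st[1:,4].argmax(); return ct[i]+[x0,y0]
a=blob("top","pics/top0.png",(370,158,398,186)); b=blob("scene","pics/scene0.png",(250,245,285,280))
print(a,b)
for z in(.09,.096,.1): print(z,ray("top",a,z).round(3),ray("scene",b,z).round(3))
for nm,P in dict(pad=(.662,.049,.006),plate=(.48,.021,.014),zero=(.507,-.133,.065),power=(.42,-.263,.065),handle=(.567,.217,.088)).items(): print(nm,proj("scene",P).round(1))
plan([(608,-258,226,36.5)])
E
```

```text
[384.95454545 171.27272727] [265.5 259. ]
0.09 [[ 0.613 -0.263  0.09 ]] [[ 0.606 -0.26   0.09 ]]
0.096 [[ 0.612 -0.262  0.096]] [[ 0.61  -0.262  0.096]]
0.1 [[ 0.611 -0.262  0.1  ]] [[ 0.613 -0.263  0.1  ]]
pad [[370.9 234.7]]
plate [[323.6 200. ]]
zero [[285.8 217.5]]
power [[228.3 220.1]]
handle [[393.5 171.1]]
at [ 480. -387.  227.] 36.5
  turn z -0.0 x1
  slide [30 -5  0] x5 last [30 -3  1]
```

>>> {"api": "send_rows", "payload": {
  "commands": [
    {"slide":[30,-5,0],"dr":[0,0,0]},
    {"slide":[30,-5,0],"dr":[0,0,0]},
    {"slide":[30,-5,0],"dr":[0,0,0]},
    {"slide":[30,-5,0],"dr":[0,0,0]},
    {"slide":[30,-4,0],"dr":[0,0,0]},
    {"slide":[30,0,0],"dr":[0,0,0]},
    {"slide":[0,0,30],"dr":[0,0,0]},
    {"slide":[0,0,30],"dr":[0,0,0]},
    {"slide":[0,0,30],"dr":[0,0,0]},
    {"slide":[0,0,0],"dr":[0,0,0]}
  ]
}}

```text
time: 1.82
eef_pos: [0.6048, -0.2609, 0.1297]
tool_rot: [-3.132, 0.006, 0.638]
contact_force: [-2.2, 0.1, -1.5]
width: 1.0
grasp_force: 0.0
```

>>> {"api": "send_rows", "payload": {
  "commands": [
    {"slide":[0,0,25],"dr":[0,0,0]},
    {"slide":[0,0,25],"dr":[0,0,0]},
    {"slide":[0,0,18],"dr":[0,0,0]},
    {"slide":[0,0,0],"dr":[0,0,0]},
    {"slide":[0,0,0],"dr":[0,0,0]}
  ]
}}

```text
time: 2.23
eef_pos: [0.6093, -0.2625, 0.069]
tool_rot: [-3.14, 0.0, 0.637]
contact_force: [0.7, 0.3, 0.3]
width: 1.0
grasp_force: 0.0
```

>>> {"api": "send_rows", "payload": {
  "commands": [
    {"slide":[0,0,0],"dr":[0,0,0]},
    {"slide":[0,0,0],"dr":[0,0,0]},
    {"slide":[0,0,0],"dr":[0,0,0]},
    {"slide":[0,0,0],"dr":[0,0,0]},
    {"slide":[0,0,0],"dr":[0,0,0]},
    {"slide":[0,0,0],"dr":[0,0,0]},
    {"slide":[0,0,0],"dr":[0,0,0]},
    {"slide":[0,0,0],"dr":[0,0,0]},
    {"slide":[0,0,0],"dr":[0,0,0]}
  ],
  "hand": 1,
  "newtons": 40
}}

```text
time: 2.98
eef_pos: [0.6095, -0.2624, 0.0687]
tool_rot: [-3.142, 0.0, 0.637]
contact_force: [0.6, 1.3, 0.4]
width: 0.398
grasp_force: 0.7
```

>>> {"api": "send_rows", "payload": {
  "commands": [
    {"slide":[0,0,0],"dr":[0,0,0]},
    {"slide":[0,0,0],"dr":[0,0,0]},
    {"slide":[0,0,-10],"dr":[0,0,0]},
    {"slide":[0,0,-20],"dr":[0,0,0]},
    {"slide":[0,0,-20],"dr":[0,0,0]},
    {"slide":[0,0,-20],"dr":[0,0,0]},
    {"slide":[0,0,0],"dr":[0,0,0]}
  ]
}}

```text
time: 3.57
eef_pos: [0.612, -0.2629, 0.143]
tool_rot: [3.137, -0.003, 0.637]
contact_force: [1.8, 0.1, -3.5]
width: 0.389
grasp_force: 40.0
```

>>> {"api": "send_rows", "payload": {
  "commands": [
    {"slide":[25,-24,0],"dr":[0,0,0]},
    {"slide":[25,-24,0],"dr":[0,0,0]},
    {"slide":[25,-24,0],"dr":[0,0,0]},
    {"slide":[25,-24,0],"dr":[0,0,0]},
    {"slide":[25,-24,0],"dr":[0,0,0]},
    {"slide":[25,-24,0],"dr":[0,0,0]},
    {"slide":[25,-24,0],"dr":[0,0,0]},
    {"slide":[25,-24,0],"dr":[0,0,0]},
    {"slide":[28,-26,0],"dr":[0,0,0]},
    {"slide":[0,0,0],"dr":[0,0,0]}
  ]
}}

```text
time: 4.4
eef_pos: [0.662, 0.0622, 0.1382]
tool_rot: [-3.134, -0.005, 0.65]
contact_force: [0.7, 4.1, -3.5]
width: 0.39
grasp_force: 40.0
```

```bash
python3 - <<'E'
from plan import *
s=read_state(); print(s["width"],s["grasp_force"],s["contact_force"],s["eef_pos"],s["q"].round(2))
p,d=snapshot("scene"); cv2.imwrite("pics/s2.png",p)
E
```

```text
0.389985131445646 39.95553016662598 [ 0.67409979  4.14491506 -3.47328229] [0.66204444 0.06217011 0.13821048] [ 0.26  0.65 -0.57  1.58  0.38  1.02 -1.33]
```

View pics/s2.png

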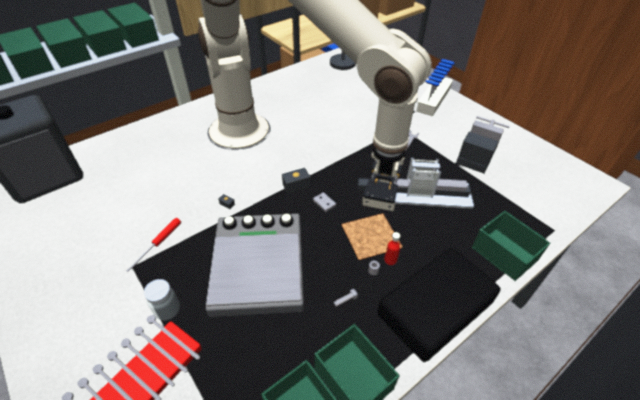

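The weight is held in the gripper at about (380,190). The pad at (370,235) is free, with the bottle close behind it at (393,250). I'll measure the bottle and socket clearance before lowering.

```bash
python3 - <<'E'
from meas import *
p=cv2.imread("pics/top0.png"); H,S,V=cv2.split(cv2.cvtColor(p,cv2.COLOR_BGR2HSV))
d=np.load("top0.npy")
for px in((295,129),(296,134),(298,139),(313,136),(345,131)): print(px,p[px[1],px[0]],world("top",px,d).round(3), ray("top",px,.1).round(3))
ps=cv2.imread("pics/s2.png"); print(ray("scene",(393,262),.005).round(3),"bottle base scene front edge", ray("scene",(397,237),.11).round(3))
print(read_state()["eef_pos"])
E
```

```text
(295, 129) [242 242 238] [0.759 0.034 0.107] [[0.761 0.035 0.1  ]]
(296, 134) [ 34  34 148] [0.748 0.032 0.084] [[0.743 0.032 0.1  ]]
(298, 139) [13  8 94] [0.74  0.027 0.048] [[0.726 0.025 0.1  ]]
(313, 136) [57 54 55] [ 0.758 -0.025  0.017] [[ 0.736 -0.025  0.1  ]]
(345, 131) [155 140 135] [ 0.775 -0.139  0.013] [[ 0.751 -0.133  0.1  ]]
[[0.767 0.033 0.005]] bottle base scene front edge [[0.762 0.031 0.11 ]]
[0.66181834 0.05743977 0.13785024]
```

>>> {"api": "send_rows", "payload": {
  "commands": [
    {"slide":[0,0,30],"dr":[0,0,0]},
    {"slide":[0,0,30],"dr":[0,0,0]},
    {"slide":[0,0,30],"dr":[0,0,0]},
    {"slide":[0,0,20],"dr":[0,0,0]},
    {"slide":[0,0,0],"dr":[0,0,0]},
    {"slide":[0,0,0],"dr":[0,0,0]},
    {"slide":[0,0,0],"dr":[0,0,0]}
  ]
}}

```text
time: 5.03
eef_pos: [0.6638, 0.0484, 0.0295]
tool_rot: [3.141, -0.001, 0.637]
contact_force: [0.7, -0.5, -3.4]
width: 0.391
grasp_force: 40.0
```

>>> {"api": "send_rows", "payload": {
  "commands": [
    {"slide":[0,0,8],"dr":[0,0,0]},
    {"slide":[0,0,4],"dr":[0,0,0]},
    {"slide":[0,0,2],"dr":[0,0,0]},
    {"slide":[0,0,0],"dr":[0,0,0]},
    {"slide":[0,0,0],"dr":[0,0,0]}
  ]
}}

```text
time: 5.45
eef_pos: [0.6633, 0.0484, 0.0151]
tool_rot: [3.141, -0.0, 0.637]
contact_force: [-0.5, 1.5, -3.6]
width: 0.39
grasp_force: 40.0
```

>>> {"api": "send_rows", "payload": {
  "commands": [
    {"slide":[0,0,0],"dr":[0,0,0]},
    {"slide":[0,0,0],"dr":[0,0,0]},
    {"slide":[0,0,0],"dr":[0,0,0]},
    {"slide":[0,0,0],"dr":[0,0,0]},
    {"slide":[0,0,0],"dr":[0,0,0]},
    {"slide":[0,0,-10],"dr":[0,0,0]},
    {"slide":[0,0,-30],"dr":[0,0,0]},
    {"slide":[0,0,-30],"dr":[0,0,0]},
    {"slide":[0,0,-40],"dr":[0,0,0]},
    {"slide":[0,0,-40],"dr":[0,0,0]}
  ],
  "hand": 0.4
}}

```text
time: 6.28
eef_pos: [0.6623, 0.0486, 0.1664]
tool_rot: [-3.141, 0.001, 0.638]
contact_force: [1.5, 0.1, 0.2]
width: 0.599
grasp_force: 0.0
```

```bash
python3 - <<'E'
from plan import *
s=read_state(); p,y=pose(); print(p,y)
plan([(507,-133,165,-34),(507,-133,90,None)])
E
```

```text
[662.30738737  48.56495168 166.37485444] 36.54111354858331
at [662.  49. 166.] 36.5
  turn z 6.4 x11
  slide [-4 34  0] x6 last [-3 33  1]
  slide [ 0  0 25] x2 last [ 0  0 25]
```

```bash
python3 - <<'E'
from plan import *
plan([(507,-133,150,56),(507,-133,80,None)])
E
```

```text
at [662.  49. 166.] 36.5
  turn z -6.5 x3
  slide [-34  -4   2] x6 last [-33  -3   4]
  slide [ 0  0 35] x1 last [ 0  0 35]
```

>>> {"api": "send_rows", "payload": {
  "commands": [
    {"slide":[0,0,0],"dr":[0,0,-6.5]},
    {"slide":[0,0,0],"dr":[0,0,-6.5]},
    {"slide":[0,0,0],"dr":[0,0,-6.5]},
    {"slide":[-34,-4,2],"dr":[0,0,0]},
    {"slide":[-34,-4,2],"dr":[0,0,0]},
    {"slide":[-34,-4,2],"dr":[0,0,0]},
    {"slide":[-34,-4,2],"dr":[0,0,0]},
    {"slide":[-34,-4,2],"dr":[0,0,0]},
    {"slide":[-34,-4,2],"dr":[0,0,0]},
    {"slide":[-33,-3,4],"dr":[0,0,0]}
  ],
  "hand": 1,
  "newtons": 20
}}

```text
time: 7.12
eef_pos: [0.5072, -0.1342, 0.1498]
tool_rot: [3.14, 0.0, 0.978]
contact_force: [0.9, -0.6, -0.3]
width: 0.008
grasp_force: 0.0
```

>>> {"api": "send_rows", "payload": {
  "commands": [
    {"slide":[0,0,30],"dr":[0,0,0]},
    {"slide":[0,0,30],"dr":[0,0,0]},
    {"slide":[0,0,0],"dr":[0,0,0]},
    {"slide":[0,0,0],"dr":[0,0,0]},
    {"slide":[0,0,0],"dr":[0,0,0]},
    {"slide":[0,0,0],"dr":[0,0,0]}
  ]
}}

```text
time: 7.62
eef_pos: [0.5101, -0.1324, 0.0907]
tool_rot: [3.139, -0.001, 0.979]
contact_force: [-0.1, -0.0, 0.6]
width: 0.008
grasp_force: 0.0
```

```bash
python3 - <<'E'
from meas import *
p,d=snapshot("top"); cv2.imwrite("pics/t3.png",p); s,d=snapshot("scene"); cv2.imwrite("pics/s3.png",s)
cv2.imwrite("pics/s3c.png",np.hstack([cv2.resize(s[180:300,200:340],None,fx=3,fy=3),cv2.resize(p[120:240,260:390],None,fx=3,fy=3)]))
H,S,V=cv2.split(cv2.cvtColor(p,cv2.COLOR_BGR2HSV))
print(read_state()["eef_pos"],read_state()["width"])
rect("top",((V<95)).astype(np.uint8),.042,(280,145,308,182),"weight")
E
```

```text
[ 0.50973195 -0.13269567  0.09038039] 0.0018836483252407305
weight c 662 49 size 61.8 35.3 long axis deg 35.6
```

View pics/s3c.png

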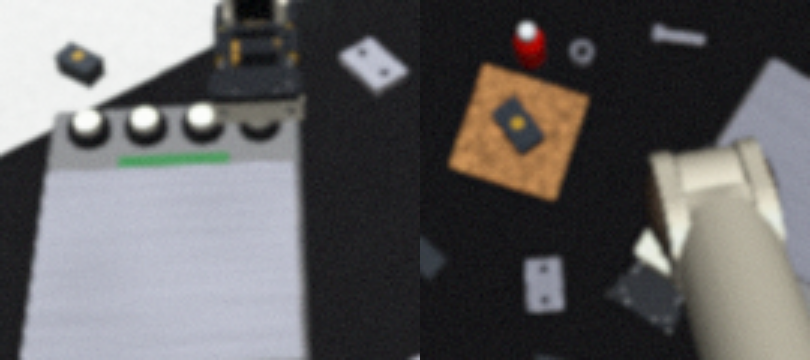

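Left: fingers are over the zero key (rightmost in this view, about (265,115) in the crop). Right: the weight sits mid-pad. Pressing now, watching the force.

>>> {"api": "send_rows", "payload": {
  "commands": [
    {"slide":[0,0,10],"dr":[0,0,0]},
    {"slide":[0,0,8],"dr":[0,0,0]},
    {"slide":[0,0,0],"dr":[0,0,0]},
    {"slide":[0,0,0],"dr":[0,0,0]}
  ]
}}

```text
time: 8.05
eef_pos: [0.5074, -0.1327, 0.0698]
tool_rot: [-3.14, 0.001, 0.978]
contact_force: [-0.5, -0.5, -0.2]
width: 0.004
grasp_force: 0.0
```

>>> {"api": "send_rows", "payload": {
  "commands": [
    {"slide":[0,0,3],"dr":[0,0,0]},
    {"slide":[0,0,0],"dr":[0,0,0]},
    {"slide":[0,0,0],"dr":[0,0,0]}
  ]
}}

```text
time: 8.3
eef_pos: [0.5083, -0.1329, 0.0677]
tool_rot: [-3.141, -0.0, 0.978]
contact_force: [0.3, -0.2, 0.4]
width: 0.006
grasp_force: 0.0
```

>>> {"api": "send_rows", "payload": {
  "commands": [
    {"slide":[0,0,3],"dr":[0,0,0]},
    {"slide":[0,0,0],"dr":[0,0,0]},
    {"slide":[0,0,0],"dr":[0,0,0]}
  ]
}}

```text
time: 8.55
eef_pos: [0.5085, -0.133, 0.0649]
tool_rot: [3.141, -0.0, 0.978]
contact_force: [-0.6, 0.3, 1.2]
width: 0.005
grasp_force: 1.1
```

>>> {"api": "send_rows", "payload": {
  "commands": [
    {"slide":[0,0,3],"dr":[0,0,0]},
    {"slide":[0,0,0],"dr":[0,0,0]},
    {"slide":[0,0,0],"dr":[0,0,0]}
  ]
}}

```text
time: 8.8
eef_pos: [0.5086, -0.133, 0.0619]
tool_rot: [3.141, -0.0, 0.978]
contact_force: [0.3, -0.1, 3.6]
width: 0.004
grasp_force: 1.8
```

>>> {"api": "send_rows", "payload": {
  "commands": [
    {"slide":[0,0,2],"dr":[0,0,0]},
    {"slide":[0,0,1],"dr":[0,0,0]},
    {"slide":[0,0,0],"dr":[0,0,0]},
    {"slide":[0,0,0],"dr":[0,0,0]}
  ]
}}

```text
time: 9.13
eef_pos: [0.5088, -0.1331, 0.0609]
tool_rot: [3.14, 0.001, 0.978]
contact_force: [-6.5, 1.2, 23.8]
width: 0.005
grasp_force: 11.8
```

>>> {"api": "send_rows", "payload": {
  "commands": [
    {"slide":[0,0,2],"dr":[0,0,0]},
    {"slide":[0,0,0],"dr":[0,0,0]},
    {"slide":[0,0,0],"dr":[0,0,0]}
  ]
}}

```text
time: 9.38
eef_pos: [0.5089, -0.1331, 0.0604]
tool_rot: [3.139, 0.002, 0.978]
contact_force: [-10.9, 2.2, 40.2]
width: 0.004
grasp_force: 20.1
```

```bash
python3 - <<'E'
from plan import *
print(read_state()["q"].round(2))
p,y=pose()
plan([(p[0],p[1],120,None),(480,21,120,0),(480,21,5,None)])
plan([(480,21,120,0),(653,-265,120,56),(653,-265,65,None)],start=((480,21,5),0))
E
```

```text
[ 0.68  0.56 -0.6   1.98  0.46  0.74 -0.79]
at [ 509. -133.   60.] 56.0
  slide [  0   0 -30] x1 last [  0   0 -30]
  turn z 6.2 x9
  slide [ -6 -31   0] x4 last [ -5 -30   0]
  slide [ 0  0 29] x3 last [ 0  0 28]
at [480.  21.   5.] 0
  slide [  0   0 -29] x3 last [  0   0 -28]
  turn z -7.0 x8
  slide [-14  30   0] x9 last [-14  33   0]
  slide [ 0  0 28] x1 last [ 0  0 27]
```

>>> {"api": "send_rows", "payload": {
  "commands": [
    {"slide":[0,0,-10],"dr":[0,0,0]},
    {"slide":[0,0,-22],"dr":[0,0,0]},
    {"slide":[0,0,-30],"dr":[0,0,0]},
    {"slide":[0,0,0],"dr":[0,0,6.2]},
    {"slide":[0,0,0],"dr":[0,0,6.2]},
    {"slide":[0,0,0],"dr":[0,0,6.2]},
    {"slide":[0,0,0],"dr":[0,0,6.2]},
    {"slide":[0,0,0],"dr":[0,0,6.2]},
    {"slide":[0,0,0],"dr":[0,0,6.2]},
    {"slide":[0,0,0],"dr":[0,0,6.2]}
  ]
}}

```text
time: 10.22
eef_pos: [0.5076, -0.133, 0.1183]
tool_rot: [-3.141, 0.001, 0.215]
contact_force: [0.5, -0.8, -0.5]
width: 0.004
grasp_force: 0.0
```

>>> {"api": "send_rows", "payload": {
  "commands": [
    {"slide":[0,0,0],"dr":[0,0,6.2]},
    {"slide":[0,0,0],"dr":[0,0,6.2]},
    {"slide":[-6,-31,0],"dr":[0,0,0]},
    {"slide":[-6,-31,0],"dr":[0,0,0]},
    {"slide":[-6,-31,0],"dr":[0,0,0]},
    {"slide":[-6,-31,0],"dr":[0,0,0]},
    {"slide":[-5,-30,0],"dr":[0,0,0]},
    {"slide":[0,0,0],"dr":[0,0,0]},
    {"slide":[0,0,0],"dr":[0,0,0]}
  ],
  "hand": 0.25
}}

```text
time: 10.97
eef_pos: [0.4779, 0.0229, 0.1185]
tool_rot: [-3.141, 0.001, 0.008]
contact_force: [-0.5, -0.4, 0.5]
width: 0.607
grasp_force: 0.0
```

>>> {"api": "send_rows", "payload": {
  "commands": [
    {"slide":[0,0,30],"dr":[0,0,0]},
    {"slide":[0,0,30],"dr":[0,0,0]},
    {"slide":[0,0,20],"dr":[0,0,0]},
    {"slide":[0,0,10],"dr":[0,0,0]},
    {"slide":[0,0,0],"dr":[0,0,0]},
    {"slide":[0,0,0],"dr":[0,0,0]},
    {"slide":[0,0,0],"dr":[0,0,0]}
  ]
}}

```text
time: 11.55
eef_pos: [0.4797, 0.0206, 0.0296]
tool_rot: [3.142, -0.002, 0.003]
contact_force: [0.8, -0.1, 0.4]
width: 0.753
grasp_force: 0.0
```

>>> {"api": "send_rows", "payload": {
  "commands": [
    {"slide":[0,0,15],"dr":[0,0,0]},
    {"slide":[0,0,8],"dr":[0,0,0]},
    {"slide":[0,0,0],"dr":[0,0,0]},
    {"slide":[0,0,0],"dr":[0,0,0]},
    {"slide":[0,0,0],"dr":[0,0,0]}
  ]
}}

```text
time: 11.97
eef_pos: [0.4791, 0.0209, 0.0064]
tool_rot: [3.142, -0.001, 0.004]
contact_force: [-0.1, 0.8, -0.2]
width: 0.75
grasp_force: 0.0
```

>>> {"api": "send_rows", "payload": {
  "commands": [
    {"slide":[0,0,0],"dr":[0,0,0]},
    {"slide":[0,0,0],"dr":[0,0,0]},
    {"slide":[0,0,0],"dr":[0,0,0]},
    {"slide":[0,0,0],"dr":[0,0,0]},
    {"slide":[0,0,0],"dr":[0,0,0]},
    {"slide":[0,0,0],"dr":[0,0,0]},
    {"slide":[0,0,0],"dr":[0,0,0]},
    {"slide":[0,0,0],"dr":[0,0,0]}
  ],
  "hand": 1,
  "newtons": 40
}}

```text
time: 12.63
eef_pos: [0.4788, 0.021, 0.0058]
tool_rot: [-3.142, -0.0, 0.004]
contact_force: [-0.3, 0.0, 3.7]
width: 0.426
grasp_force: 40.0
```

>>> {"api": "send_rows", "payload": {
  "commands": [
    {"slide":[0,0,-15],"dr":[0,0,0]},
    {"slide":[0,0,-30],"dr":[0,0,0]},
    {"slide":[0,0,-30],"dr":[0,0,0]},
    {"slide":[0,0,-39],"dr":[0,0,0]},
    {"slide":[0,0,0],"dr":[0,0,0]}
  ]
}}

```text
time: 13.05
eef_pos: [0.4829, 0.0216, 0.1254]
tool_rot: [3.141, -0.01, 0.004]
contact_force: [2.0, -0.5, -1.9]
width: 0.424
grasp_force: 40.0
```

>>> {"api": "send_rows", "payload": {
  "commands": [
    {"slide":[0,0,0],"dr":[0,0,-7]},
    {"slide":[0,0,0],"dr":[0,0,-7]},
    {"slide":[0,0,0],"dr":[0,0,-7]},
    {"slide":[0,0,0],"dr":[0,0,-7]},
    {"slide":[0,0,0],"dr":[0,0,-7]},
    {"slide":[0,0,0],"dr":[0,0,-7]},
    {"slide":[0,0,0],"dr":[0,0,-7]},
    {"slide":[0,0,0],"dr":[0,0,-7]},
    {"slide":[-14,30,0],"dr":[0,0,0]},
    {"slide":[-14,30,0],"dr":[0,0,0]}
  ]
}}

```text
time: 13.88
eef_pos: [0.5122, -0.0345, 0.1191]
tool_rot: [-3.14, 0.0, 0.987]
contact_force: [2.4, 0.9, -1.2]
width: 0.425
grasp_force: 40.0
```

>>> {"api": "send_rows", "payload": {
  "commands": [
    {"slide":[-14,30,0],"dr":[0,0,0]},
    {"slide":[-14,30,0],"dr":[0,0,0]},
    {"slide":[-14,30,0],"dr":[0,0,0]},
    {"slide":[-14,30,0],"dr":[0,0,0]},
    {"slide":[-14,30,0],"dr":[0,0,0]},
    {"slide":[-14,30,0],"dr":[0,0,0]},
    {"slide":[-14,30,0],"dr":[0,0,0]},
    {"slide":[-14,33,0],"dr":[0,0,0]},
    {"slide":[0,0,0],"dr":[0,0,0]},
    {"slide":[0,0,0],"dr":[0,0,0]}
  ]
}}

```text
time: 14.72
eef_pos: [0.6519, -0.2671, 0.1175]
tool_rot: [-3.14, 0.001, 0.977]
contact_force: [-0.5, 1.7, -3.1]
width: 0.429
grasp_force: 40.0
```

>>> {"api": "send_rows", "payload": {
  "commands": [
    {"slide":[0,0,20],"dr":[0,0,0]},
    {"slide":[0,0,20],"dr":[0,0,0]},
    {"slide":[0,0,8],"dr":[0,0,0]},
    {"slide":[0,0,0],"dr":[0,0,0]},
    {"slide":[0,0,0],"dr":[0,0,0]},
    {"slide":[0,0,0],"dr":[0,0,0]}
  ]
}}

```text
time: 15.22
eef_pos: [0.6534, -0.2635, 0.0728]
tool_rot: [3.14, -0.001, 0.982]
contact_force: [0.3, 0.1, -0.7]
width: 0.429
grasp_force: 40.0
```

>>> {"api": "send_rows", "payload": {
  "commands": [
    {"slide":[0,0,4],"dr":[0,0,0]},
    {"slide":[0,0,3],"dr":[0,0,0]},
    {"slide":[0,0,0],"dr":[0,0,0]},
    {"slide":[0,0,0],"dr":[0,0,0]}
  ]
}}

```text
time: 15.55
eef_pos: [0.6536, -0.2641, 0.066]
tool_rot: [3.139, -0.001, 0.981]
contact_force: [-0.4, 0.4, 3.2]
width: 0.427
grasp_force: 40.0
```

>>> {"api": "send_rows", "payload": {
  "commands": [
    {"slide":[0,0,0],"dr":[0,0,0]},
    {"slide":[0,0,0],"dr":[0,0,0]},
    {"slide":[0,0,0],"dr":[0,0,0]},
    {"slide":[0,0,0],"dr":[0,0,0]},
    {"slide":[0,0,0],"dr":[0,0,0]},
    {"slide":[0,0,-10],"dr":[0,0,0]},
    {"slide":[0,0,-30],"dr":[0,0,0]},
    {"slide":[0,0,-30],"dr":[0,0,0]},
    {"slide":[0,0,-30],"dr":[0,0,0]}
  ],
  "hand": 0.4
}}

```text
time: 16.3
eef_pos: [0.6524, -0.2636, 0.1661]
tool_rot: [-3.141, -0.0, 0.981]
contact_force: [0.8, 0.1, 0.6]
width: 0.597
grasp_force: 0.0
```

```bash
python3 - <<'E'
from plan import *
p=cv2.imread("pics/top0.png"); d=np.load("top0.npy")
s=cv2.imread("pics/s3.png"); cv2.imwrite("pics/mag.png",np.hstack([cv2.resize(s[140:220,350:480],None,fx=3.5,fy=3.5,interpolation=2),cv2.resize(p[130:220,180:275],None,fx=3.1,fy=3.11,interpolation=2)[:280]]))
ps=[(250,185),(236,193)]
for px in [(x,y) for y in range(182,196,3) for x in range(232,250,3)]: 
    w=world("top",px,d).round(3); print(px,p[px[1],px[0]].max(),w[2],end="; ")
print(); plan([(p2:=0,0,0,None)][:0])
E
```

```text
(232, 182) 157 0.048; (235, 182) 161 0.043; (238, 182) 160 0.044; (241, 182) 177 0.009; (244, 182) 212 0.019; (247, 182) 212 0.008; (232, 185) 170 0.036; (235, 185) 161 0.045; (238, 185) 113 0.09; (241, 185) 77 0.052; (244, 185) 165 0.016; (247, 185) 211 0.006; (232, 188) 207 0.015; (235, 188) 170 0.042; (238, 188) 86 0.087; (241, 188) 25 0.09; (244, 188) 76 0.081; (247, 188) 159 0.041; (232, 191) 210 0.006; (235, 191) 208 0.014; (238, 191) 167 0.044; (241, 191) 98 0.089; (244, 191) 24 0.062; (247, 191) 65 0.033; (232, 194) 207 0.015; (235, 194) 210 0.013; (238, 194) 205 0.009; (241, 194) 190 0.035; (244, 194) 87 0.036; (247, 194) 69 0.039; 
at [ 652. -264.  166.] 56.2
```

View pics/mag.png

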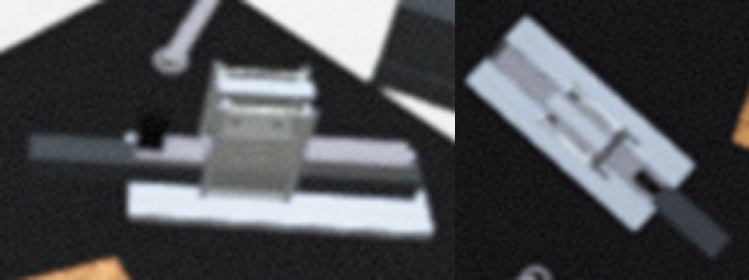

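The magazine crop shows the chute with the black handle at its front, about top px (241,188), and the shuttle home. I'll locate the handle and plan the approach.

```bash
python3 - <<'E'
from plan import *
p=cv2.imread("pics/top0.png"); d=np.load("top0.npy")
V=p.max(2); pts=[(x,y) for y in range(180,198) for x in range(232,252) if .075<world("top",(x,y),d)[2]<.098]
w=np.array([world("top",q,d) for q in pts]); print(len(pts),np.mean(pts,0),np.median(w,0).round(3), ray("top",np.mean(pts,0),.088).round(3))
s=cv2.imread("pics/scene0.png"); m=(s.max(2)<28).astype(np.uint8)[168:190,382:402]; k,l,st,ct=cv2.connectedComponentsWithStats(m); i=1+st[1:,4].argmax(); print(st[i],ct[i]+[382,168],ray("scene",ct[i]+[382,168],.066).round(3))
print(proj("top",[.567,.217,.088]),proj("scene",[.567,.217,.066]))
plan([(567,217,166,48),(567,217,57,None)])
E
```

```text
36 [240.36111111 187.72222222] [0.567 0.22  0.088] [[0.567 0.219 0.088]]
[ 7  1 11 13 76] [393.25       175.28947368] [[0.565 0.223 0.066]]
[[240.98069567 187.68231883]] [[392.44649563 176.44055875]]
at [ 652. -264.  166.] 56.2
  turn z 4.1 x2
  slide [ 21 -28   0] x13 last [ 27 -21   0]
  slide [ 0  0 27] x3 last [ 0  0 28]
```

>>> {"api": "send_rows", "payload": {
  "commands": [
    {"slide":[0,0,0],"dr":[0,0,4.1]},
    {"slide":[0,0,0],"dr":[0,0,4.1]},
    {"slide":[21,-28,0],"dr":[0,0,0]},
    {"slide":[21,-28,0],"dr":[0,0,0]},
    {"slide":[21,-28,0],"dr":[0,0,0]},
    {"slide":[21,-28,0],"dr":[0,0,0]},
    {"slide":[21,-28,0],"dr":[0,0,0]},
    {"slide":[21,-28,0],"dr":[0,0,0]},
    {"slide":[21,-28,0],"dr":[0,0,0]},
    {"slide":[21,-28,0],"dr":[0,0,0]}
  ]
}}

```text
time: 17.13
eef_pos: [0.5982, 0.0124, 0.1657]
tool_rot: [3.141, -0.0, 0.838]
contact_force: [-0.0, -0.2, -0.1]
width: 0.6
grasp_force: 0.0
```

>>> {"api": "send_rows", "payload": {
  "commands": [
    {"slide":[21,-28,0],"dr":[0,0,0]},
    {"slide":[21,-28,0],"dr":[0,0,0]},
    {"slide":[21,-28,0],"dr":[0,0,0]},
    {"slide":[21,-28,0],"dr":[0,0,0]},
    {"slide":[21,-28,0],"dr":[0,0,0]},
    {"slide":[28,-22,0],"dr":[0,0,0]},
    {"slide":[0,0,0],"dr":[0,0,0]},
    {"slide":[0,0,0],"dr":[0,0,0]},
    {"slide":[0,0,30],"dr":[0,0,0]},
    {"slide":[0,0,30],"dr":[0,0,0]}
  ]
}}

```text
time: 17.97
eef_pos: [0.5696, 0.2173, 0.1064]
tool_rot: [3.138, -0.004, 0.836]
contact_force: [-0.2, -0.5, -1.1]
width: 0.601
grasp_force: 0.0
```

```bash
python3 - <<'E'
from plan import *
print(read_state()["q"].round(2)); plan([(567,219,58,48)])
p,d=snapshot("top"); cv2.imwrite("pics/t4.png",p); s,_=snapshot("scene"); cv2.imwrite("pics/s4.png",s)
cv2.imwrite("pics/s4c.png",np.hstack([cv2.resize(s[110:310,200:490],None,fx=1.8,fy=1.8,interpolation=2),cv2.resize(p[130:230,340:440],None,fx=2.7,fy=3.6,interpolation=2)]))
E
```

```text
[ 0.06  0.62 -0.64  1.75  0.45  0.92 -1.5 ]
at [570. 217. 106.] 47.9
  turn z -0.1 x1
  slide [ 0 -2 24] x1 last [ 0 -1 24]
```

View pics/s4c.png

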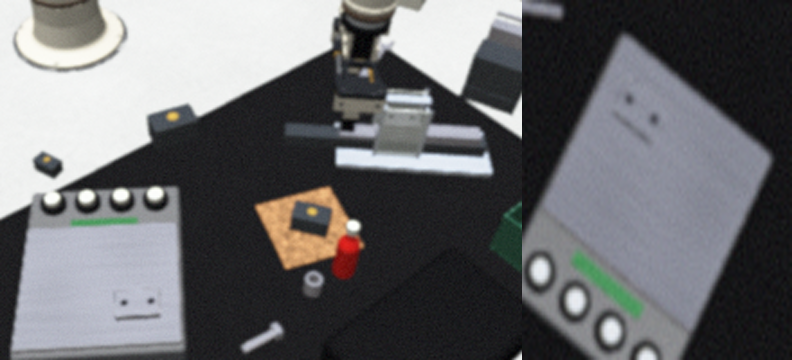

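The plate lies on the pan's far-left quarter, the weight is on the pad, and the gripper is over the handle. Lowering and gripping.

>>> {"api": "send_rows", "payload": {
  "commands": [
    {"slide":[0,0,24],"dr":[0,0,0]},
    {"slide":[0,0,23],"dr":[0,0,0]},
    {"slide":[0,0,0],"dr":[0,0,0]},
    {"slide":[0,0,0],"dr":[0,0,0]}
  ]
}}

```text
time: 18.4
eef_pos: [0.567, 0.2168, 0.0582]
tool_rot: [-3.141, 0.002, 0.837]
contact_force: [0.1, 0.2, 0.0]
width: 0.6
grasp_force: 0.0
```

>>> {"api": "send_rows", "payload": {
  "commands": [
    {"slide":[0,0,0],"dr":[0,0,0]},
    {"slide":[0,0,0],"dr":[0,0,0]},
    {"slide":[0,0,0],"dr":[0,0,0]},
    {"slide":[0,0,0],"dr":[0,0,0]},
    {"slide":[0,0,0],"dr":[0,0,0]},
    {"slide":[0,0,0],"dr":[0,0,0]},
    {"slide":[0,0,0],"dr":[0,0,0]},
    {"slide":[0,0,0],"dr":[0,0,0]},
    {"slide":[0,0,0],"dr":[0,0,0]},
    {"slide":[0,0,0],"dr":[0,0,0]}
  ],
  "hand": 1,
  "newtons": 40
}}

```text
time: 19.23
eef_pos: [0.5667, 0.2185, 0.058]
tool_rot: [-3.141, 0.0, 0.838]
contact_force: [-3.2, 0.3, 6.2]
width: 0.172
grasp_force: 40.0
```

>>> {"api": "send_rows", "payload": {
  "commands": [
    {"slide":[-10,0,0],"dr":[0,0,0]},
    {"slide":[-15,0,0],"dr":[0,0,0]},
    {"slide":[-15,0,0],"dr":[0,0,0]},
    {"slide":[-15,0,0],"dr":[0,0,0]},
    {"slide":[-15,0,0],"dr":[0,0,0]},
    {"slide":[-15,0,0],"dr":[0,0,0]},
    {"slide":[-10,0,0],"dr":[0,0,0]},
    {"slide":[-4,0,0],"dr":[0,0,0]},
    {"slide":[0,0,0],"dr":[0,0,0]},
    {"slide":[0,0,0],"dr":[0,0,0]}
  ]
}}

```text
time: 20.07
eef_pos: [0.4996, 0.1449, 0.058]
tool_rot: [-3.141, 0.0, 0.838]
contact_force: [-4.8, 2.5, 6.8]
width: 0.173
grasp_force: 40.0
```

>>> {"api": "send_rows", "payload": {
  "commands": [
    {"slide":[0,0,0],"dr":[0,0,0]},
    {"slide":[0,0,0],"dr":[0,0,0]},
    {"slide":[0,0,0],"dr":[0,0,0]},
    {"slide":[0,0,-20],"dr":[0,0,0]},
    {"slide":[0,0,-30],"dr":[0,0,0]},
    {"slide":[0,0,-20],"dr":[0,0,0]},
    {"slide":[28,0,0],"dr":[0,0,0]},
    {"slide":[30,0,0],"dr":[0,0,0]},
    {"slide":[28,0,0],"dr":[0,0,0]},
    {"slide":[0,0,0],"dr":[0,0,0]}
  ],
  "hand": 0.4
}}

```text
time: 20.9
eef_pos: [0.5617, 0.2129, 0.1286]
tool_rot: [-3.142, -0.006, 0.84]
contact_force: [-0.3, 1.6, -0.1]
width: 0.603
grasp_force: 0.0
```

```bash
python3 - <<'E'
from plan import *
print(read_state()["contact_force"].round(1)); plan([(557,209,33,48)])
p,d=snapshot("top"); s,_=snapshot("scene")
cv2.imwrite("pics/s5c.png",cv2.resize(s[130:220,340:490],None,fx=5,fy=5,interpolation=2))
E
```

```text
[-0.3  1.6 -0.1]
at [562. 213. 129.] 48.1
  turn z 0.1 x1
  slide [-2  0 32] x2 last [-2 -1 32]
```

View pics/s5c.png

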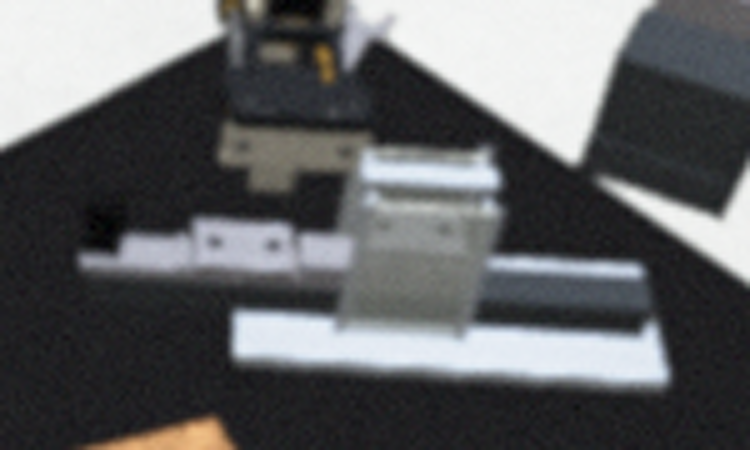

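The shuttle is out, with a plate in its pocket at about (243,245) in the crop and more plates in the chute. Next I grasp the plate.

>>> {"api": "send_rows", "payload": {
  "commands": [
    {"slide":[0,0,30],"dr":[0,0,0]},
    {"slide":[0,0,30],"dr":[0,0,0]},
    {"slide":[0,0,24],"dr":[0,0,0]},
    {"slide":[0,0,10],"dr":[0,0,0]},
    {"slide":[0,0,0],"dr":[0,0,0]},
    {"slide":[0,0,0],"dr":[0,0,0]},
    {"slide":[0,0,0],"dr":[0,0,0]}
  ]
}}

```text
time: 21.58
eef_pos: [0.5593, 0.2086, 0.0352]
tool_rot: [3.141, -0.002, 0.838]
contact_force: [0.4, 0.3, 0.9]
width: 0.599
grasp_force: 0.0
```

>>> {"api": "send_rows", "payload": {
  "commands": [
    {"slide":[0,0,0],"dr":[0,0,0]},
    {"slide":[0,0,0],"dr":[0,0,0]},
    {"slide":[0,0,0],"dr":[0,0,0]},
    {"slide":[0,0,0],"dr":[0,0,0]},
    {"slide":[0,0,0],"dr":[0,0,0]},
    {"slide":[0,0,0],"dr":[0,0,0]},
    {"slide":[0,0,0],"dr":[0,0,0]}
  ],
  "hand": 1
}}

```text
time: 22.17
eef_pos: [0.559, 0.2088, 0.0349]
tool_rot: [3.141, -0.001, 0.838]
contact_force: [-1.2, -0.5, 6.7]
width: 0.431
grasp_force: 40.0
```

```bash
python3 - <<'E'
from plan import *
p,y=pose()
plan([(p[0],p[1],130,48),(597,-348,130,56),(597,-348,85,None)])
E
```

```text
at [559. 209.  35.] 48.0
  turn z 0.0 x1
  slide [  0   0 -32] x2 last [  0   0 -31]
  turn z -4.0 x2
  slide [-28  21   0] x15 last [-20  28   0]
  slide [ 0  0 22] x1 last [ 0  0 23]
```

Gripped at this height, the fingertips stick out 9 mm below the plate. I'll regrip higher, TCP at about 48 mm, so the fingertips clear the pan.

>>> {"api": "send_rows", "payload": {
  "commands": [
    {"slide":[0,0,0],"dr":[0,0,0]},
    {"slide":[0,0,0],"dr":[0,0,0]},
    {"slide":[0,0,0],"dr":[0,0,0]},
    {"slide":[0,0,-7],"dr":[0,0,0]},
    {"slide":[0,0,-6],"dr":[0,0,0]},
    {"slide":[0,0,0],"dr":[0,0,0]},
    {"slide":[0,0,0],"dr":[0,0,0]}
  ],
  "hand": 0.4
}}

```text
time: 22.75
eef_pos: [0.5589, 0.2086, 0.0475]
tool_rot: [3.141, -0.001, 0.838]
contact_force: [-0.9, 0.5, 0.3]
width: 0.598
grasp_force: 0.0
```

>>> {"api": "send_rows", "payload": {
  "commands": [
    {"slide":[0,0,0],"dr":[0,0,0]},
    {"slide":[0,0,0],"dr":[0,0,0]},
    {"slide":[0,0,0],"dr":[0,0,0]},
    {"slide":[0,0,0],"dr":[0,0,0]},
    {"slide":[0,0,0],"dr":[0,0,0]},
    {"slide":[0,0,0],"dr":[0,0,0]}
  ],
  "hand": 1
}}

```text
time: 23.25
eef_pos: [0.5583, 0.2082, 0.0466]
tool_rot: [-3.142, 0.0, 0.838]
contact_force: [-0.5, -0.4, -1.2]
width: 0.431
grasp_force: 40.0
```

>>> {"api": "send_rows", "payload": {
  "commands": [
    {"slide":[0,0,-15],"dr":[0,0,0]},
    {"slide":[0,0,-30],"dr":[0,0,0]},
    {"slide":[0,0,-37],"dr":[0,0,0]},
    {"slide":[0,0,0],"dr":[0,0,0]},
    {"slide":[0,0,0],"dr":[0,0,-4]},
    {"slide":[0,0,0],"dr":[0,0,-4]},
    {"slide":[-28,21,0],"dr":[0,0,0]},
    {"slide":[-28,21,0],"dr":[0,0,0]},
    {"slide":[-28,21,0],"dr":[0,0,0]},
    {"slide":[-28,21,0],"dr":[0,0,0]}
  ]
}}

```text
time: 24.08
eef_pos: [0.5652, 0.0673, 0.1293]
tool_rot: [3.141, -0.0, 0.979]
contact_force: [0.6, 0.2, -2.8]
width: 0.43
grasp_force: 40.0
```

>>> {"api": "send_rows", "payload": {
  "commands": [
    {"slide":[-28,21,0],"dr":[0,0,0]},
    {"slide":[-28,21,0],"dr":[0,0,0]},
    {"slide":[-28,21,0],"dr":[0,0,0]},
    {"slide":[-28,21,0],"dr":[0,0,0]},
    {"slide":[-28,21,0],"dr":[0,0,0]},
    {"slide":[-28,21,0],"dr":[0,0,0]},
    {"slide":[-28,21,0],"dr":[0,0,0]},
    {"slide":[-28,21,0],"dr":[0,0,0]},
    {"slide":[-28,21,0],"dr":[0,0,0]},
    {"slide":[-28,21,0],"dr":[0,0,0]}
  ]
}}

```text
time: 24.92
eef_pos: [0.5827, -0.2827, 0.1294]
tool_rot: [3.141, -0.0, 0.978]
contact_force: [0.7, 0.0, -1.6]
width: 0.427
grasp_force: 40.0
```

>>> {"api": "send_rows", "payload": {
  "commands": [
    {"slide":[-28,21,0],"dr":[0,0,0]},
    {"slide":[-20,28,0],"dr":[0,0,0]},
    {"slide":[0,0,0],"dr":[0,0,0]},
    {"slide":[0,0,0],"dr":[0,0,0]},
    {"slide":[0,0,25],"dr":[0,0,0]},
    {"slide":[0,0,25],"dr":[0,0,0]},
    {"slide":[0,0,0],"dr":[0,0,0]},
    {"slide":[0,0,0],"dr":[0,0,0]}
  ]
}}

```text
time: 25.58
eef_pos: [0.5956, -0.346, 0.0776]
tool_rot: [-3.137, -0.0, 0.98]
contact_force: [0.5, -0.7, -1.5]
width: 0.43
grasp_force: 40.0
```

>>> {"api": "send_rows", "payload": {
  "commands": [
    {"slide":[0,0,8],"dr":[0,0,0]},
    {"slide":[0,0,4],"dr":[0,0,0]},
    {"slide":[0,0,3],"dr":[0,0,0]},
    {"slide":[0,0,0],"dr":[0,0,0]},
    {"slide":[0,0,0],"dr":[0,0,0]},
    {"slide":[0,0,0],"dr":[0,0,0]}
  ]
}}

```text
time: 26.08
eef_pos: [0.5971, -0.3484, 0.0643]
tool_rot: [3.141, -0.0, 0.978]
contact_force: [0.2, 0.4, -2.5]
width: 0.43
grasp_force: 40.0
```

>>> {"api": "send_rows", "payload": {
  "commands": [
    {"slide":[0,0,0],"dr":[0,0,0]},
    {"slide":[0,0,0],"dr":[0,0,0]},
    {"slide":[0,0,0],"dr":[0,0,0]},
    {"slide":[0,0,0],"dr":[0,0,0]},
    {"slide":[0,0,0],"dr":[0,0,0]},
    {"slide":[0,0,-10],"dr":[0,0,0]},
    {"slide":[0,0,-30],"dr":[0,0,0]},
    {"slide":[0,0,-30],"dr":[0,0,0]},
    {"slide":[0,0,0],"dr":[0,0,0]},
    {"slide":[0,0,0],"dr":[0,0,0]}
  ],
  "hand": 0.4
}}

```text
time: 26.92
eef_pos: [0.5988, -0.3489, 0.1373]
tool_rot: [3.136, -0.0, 0.978]
contact_force: [-0.8, 0.4, -0.5]
width: 0.6
grasp_force: 0.0
```

```bash
python3 - <<'E'
from plan import *
plan([(500,145,134,48),(500,145,58,None)])
E
```

```text
at [ 599. -349.  137.] 56.0
  turn z 4.0 x2
  slide [ 21 -29   0] x13 last [ 28 -27   3]
  slide [ 0  0 25] x2 last [ 0  0 26]
```

>>> {"api": "send_rows", "payload": {
  "commands": [
    {"slide":[0,0,0],"dr":[0,0,4]},
    {"slide":[0,0,0],"dr":[0,0,4]},
    {"slide":[21,-29,0],"dr":[0,0,0]},
    {"slide":[21,-29,0],"dr":[0,0,0]},
    {"slide":[21,-29,0],"dr":[0,0,0]},
    {"slide":[21,-29,0],"dr":[0,0,0]},
    {"slide":[21,-29,0],"dr":[0,0,0]},
    {"slide":[21,-29,0],"dr":[0,0,0]},
    {"slide":[21,-29,0],"dr":[0,0,0]},
    {"slide":[21,-29,0],"dr":[0,0,0]}
  ]
}}

```text
time: 27.75
eef_pos: [0.5353, -0.0667, 0.1331]
tool_rot: [-3.141, 0.001, 0.838]
contact_force: [0.5, 0.1, 0.9]
width: 0.6
grasp_force: 0.0
```

>>> {"api": "send_rows", "payload": {
  "commands": [
    {"slide":[21,-29,0],"dr":[0,0,0]},
    {"slide":[21,-29,0],"dr":[0,0,0]},
    {"slide":[21,-29,0],"dr":[0,0,0]},
    {"slide":[21,-29,0],"dr":[0,0,0]},
    {"slide":[21,-29,0],"dr":[0,0,0]},
    {"slide":[29,-27,0],"dr":[0,0,0]},
    {"slide":[0,0,0],"dr":[0,0,0]},
    {"slide":[0,0,0],"dr":[0,0,0]},
    {"slide":[0,0,20],"dr":[0,0,0]},
    {"slide":[0,0,0],"dr":[0,0,0]}
  ]
}}

```text
time: 28.58
eef_pos: [0.4967, 0.144, 0.111]
tool_rot: [-3.14, 0.005, 0.836]
contact_force: [0.1, -1.0, -0.3]
width: 0.599
grasp_force: 0.0
```

```bash
python3 - <<'E'
from plan import *
plan([(500,145,58,48)])
p,d=snapshot("top"); s,_=snapshot("scene"); cv2.imwrite("pics/t6.png",p)
cv2.imwrite("pics/s6c.png",np.hstack([cv2.resize(s[130:330,200:490],None,fx=1.8,fy=1.8,interpolation=2),cv2.resize(p[130:230,340:440],None,fx=2.7,fy=3.6,interpolation=2)]))
E
```

```text
at [497. 144. 111.] 47.9
  turn z -0.1 x1
  slide [ 1  1 27] x1 last [ 2  1 26]
```

View pics/s6c.png

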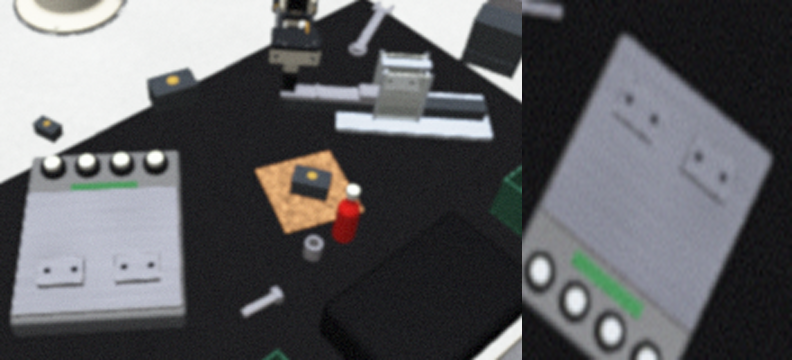

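Two plates lie on the pan, the weight is still on the pad, and the gripper is above the handle. I'll grip it, push home, then draw out.

>>> {"api": "send_rows", "payload": {
  "commands": [
    {"slide":[0,0,27],"dr":[0,0,0]},
    {"slide":[1,1,27],"dr":[0,0,0]},
    {"slide":[0,0,0],"dr":[0,0,0]},
    {"slide":[0,0,0],"dr":[0,0,0]}
  ]
}}

```text
time: 29.02
eef_pos: [0.4991, 0.1455, 0.0594]
tool_rot: [-3.14, 0.002, 0.837]
contact_force: [1.0, 0.5, 0.3]
width: 0.596
grasp_force: 0.0
```

>>> {"api": "send_rows", "payload": {
  "commands": [
    {"slide":[0,0,0],"dr":[0,0,0]},
    {"slide":[0,0,0],"dr":[0,0,0]},
    {"slide":[0,0,0],"dr":[0,0,0]},
    {"slide":[0,0,0],"dr":[0,0,0]},
    {"slide":[0,0,0],"dr":[0,0,0]},
    {"slide":[0,0,0],"dr":[0,0,0]},
    {"slide":[0,0,0],"dr":[0,0,0]},
    {"slide":[0,0,0],"dr":[0,0,0]},
    {"slide":[0,0,0],"dr":[0,0,0]},
    {"slide":[0,0,0],"dr":[0,0,0]}
  ],
  "hand": 1
}}

```text
time: 29.85
eef_pos: [0.5007, 0.1461, 0.0601]
tool_rot: [3.14, -0.0, 0.837]
contact_force: [2.1, -2.5, 4.8]
width: 0.175
grasp_force: 40.0
```

>>> {"api": "send_rows", "payload": {
  "commands": [
    {"slide":[10,0,0],"dr":[0,0,0]},
    {"slide":[15,0,0],"dr":[0,0,0]},
    {"slide":[15,0,0],"dr":[0,0,0]},
    {"slide":[15,0,0],"dr":[0,0,0]},
    {"slide":[15,0,0],"dr":[0,0,0]},
    {"slide":[15,0,0],"dr":[0,0,0]},
    {"slide":[12,0,0],"dr":[0,0,0]},
    {"slide":[4,0,0],"dr":[0,0,0]},
    {"slide":[0,0,0],"dr":[0,0,0]},
    {"slide":[0,0,0],"dr":[0,0,0]}
  ]
}}

```text
time: 30.68
eef_pos: [0.5678, 0.2197, 0.0601]
tool_rot: [3.14, 0.003, 0.837]
contact_force: [-1.0, -6.3, 9.3]
width: 0.172
grasp_force: 40.0
```

>>> {"api": "send_rows", "payload": {
  "commands": [
    {"slide":[2,0,0],"dr":[0,0,0]},
    {"slide":[1,0,0],"dr":[0,0,0]},
    {"slide":[0,0,0],"dr":[0,0,0]},
    {"slide":[0,0,0],"dr":[0,0,0]},
    {"slide":[0,0,0],"dr":[0,0,0]}
  ]
}}

```text
time: 31.1
eef_pos: [0.5678, 0.2197, 0.0601]
tool_rot: [3.14, 0.008, 0.836]
contact_force: [-7.6, -10.9, 16.3]
width: 0.17
grasp_force: 40.0
```

>>> {"api": "send_rows", "payload": {
  "commands": [
    {"slide":[-12,0,0],"dr":[0,0,0]},
    {"slide":[-15,0,0],"dr":[0,0,0]},
    {"slide":[-15,0,0],"dr":[0,0,0]},
    {"slide":[-15,0,0],"dr":[0,0,0]},
    {"slide":[-15,0,0],"dr":[0,0,0]},
    {"slide":[-15,0,0],"dr":[0,0,0]},
    {"slide":[-12,0,0],"dr":[0,0,0]},
    {"slide":[-4,0,0],"dr":[0,0,0]},
    {"slide":[0,0,0],"dr":[0,0,0]},
    {"slide":[0,0,0],"dr":[0,0,0]}
  ]
}}

```text
time: 31.93
eef_pos: [0.5011, 0.1465, 0.0601]
tool_rot: [3.14, 0.001, 0.837]
contact_force: [1.6, -4.2, 6.0]
width: 0.166
grasp_force: 40.0
```

>>> {"api": "send_rows", "payload": {
  "commands": [
    {"slide":[0,0,0],"dr":[0,0,0]},
    {"slide":[0,0,0],"dr":[0,0,0]},
    {"slide":[0,0,0],"dr":[0,0,0]},
    {"slide":[0,0,-20],"dr":[0,0,0]},
    {"slide":[0,0,-30],"dr":[0,0,0]},
    {"slide":[0,0,-20],"dr":[0,0,0]},
    {"slide":[28,0,0],"dr":[0,0,0]},
    {"slide":[30,0,0],"dr":[0,0,0]},
    {"slide":[27,0,0],"dr":[0,0,0]},
    {"slide":[0,0,0],"dr":[0,0,0]}
  ],
  "hand": 0.4
}}

```text
time: 32.77
eef_pos: [0.5596, 0.2163, 0.1303]
tool_rot: [-3.14, -0.006, 0.842]
contact_force: [0.0, -0.1, 0.3]
width: 0.6
grasp_force: 0.0
```

>>> {"api": "send_rows", "payload": {
  "commands": [
    {"slide":[0,0,30],"dr":[0,0,0]},
    {"slide":[0,0,25],"dr":[0,0,0]},
    {"slide":[0,0,15],"dr":[0,0,0]},
    {"slide":[0,0,0],"dr":[0,0,0]},
    {"slide":[0,0,0],"dr":[0,0,0]},
    {"slide":[0,0,0],"dr":[0,0,0]}
  ]
}}

```text
time: 33.27
eef_pos: [0.5579, 0.2112, 0.0607]
tool_rot: [3.142, -0.001, 0.838]
contact_force: [0.9, 0.4, 0.5]
width: 0.603
grasp_force: 0.0
```

```bash
python3 - <<'E'
from plan import *
plan([(558,209,47,48)])
plan([(579,-214,130,56)],start=((558,209,130),48))
plan([(523,-297,130,56)],start=((558,209,130),48))
E
```

```text
at [558. 211.  61.] 48.0
  turn z 0.0 x1
  slide [-2  2 14] x0 last [-2  2 14]
at [558. 209. 130.] 48
  turn z -4.0 x2
  slide [-28  21   0] x11 last [-31  23   0]
at [558. 209. 130.] 48
  turn z -4.0 x2
  slide [-29  17   0] x14 last [-33  16   0]
```

>>> {"api": "send_rows", "payload": {
  "commands": [
    {"slide":[-1,1,8],"dr":[0,0,0]},
    {"slide":[0,0,6],"dr":[0,0,0]},
    {"slide":[0,0,0],"dr":[0,0,0]},
    {"slide":[0,0,0],"dr":[0,0,0]}
  ]
}}

```text
time: 33.6
eef_pos: [0.5574, 0.2088, 0.0456]
tool_rot: [-3.142, 0.0, 0.838]
contact_force: [0.4, -0.2, -0.1]
width: 0.6
grasp_force: 0.0
```

>>> {"api": "send_rows", "payload": {
  "commands": [
    {"slide":[0,0,0],"dr":[0,0,0]},
    {"slide":[0,0,0],"dr":[0,0,0]},
    {"slide":[0,0,0],"dr":[0,0,0]},
    {"slide":[0,0,0],"dr":[0,0,0]},
    {"slide":[0,0,0],"dr":[0,0,0]},
    {"slide":[0,0,0],"dr":[0,0,0]},
    {"slide":[0,0,0],"dr":[0,0,0]}
  ],
  "hand": 1
}}

```text
time: 34.18
eef_pos: [0.5578, 0.2092, 0.046]
tool_rot: [3.141, -0.0, 0.838]
contact_force: [0.9, 0.3, 2.3]
width: 0.431
grasp_force: 40.0
```

>>> {"api": "send_rows", "payload": {
  "commands": [
    {"slide":[0,0,-15],"dr":[0,0,0]},
    {"slide":[0,0,-30],"dr":[0,0,0]},
    {"slide":[0,0,-37],"dr":[0,0,0]},
    {"slide":[0,0,0],"dr":[0,0,0]},
    {"slide":[0,0,0],"dr":[0,0,-4]},
    {"slide":[0,0,0],"dr":[0,0,-4]},
    {"slide":[-28,21,0],"dr":[0,0,0]},
    {"slide":[-28,21,0],"dr":[0,0,0]},
    {"slide":[-28,21,0],"dr":[0,0,0]},
    {"slide":[-28,21,0],"dr":[0,0,0]}
  ]
}}

```text
time: 35.02
eef_pos: [0.5642, 0.068, 0.1281]
tool_rot: [-3.142, 0.0, 0.979]
contact_force: [1.3, 0.7, -2.2]
width: 0.431
grasp_force: 40.0
```

>>> {"api": "send_rows", "payload": {
  "commands": [
    {"slide":[-28,21,0],"dr":[0,0,0]},
    {"slide":[-28,21,0],"dr":[0,0,0]},
    {"slide":[-28,21,0],"dr":[0,0,0]},
    {"slide":[-28,21,0],"dr":[0,0,0]},
    {"slide":[-28,21,0],"dr":[0,0,0]},
    {"slide":[-28,21,0],"dr":[0,0,0]},
    {"slide":[-28,21,0],"dr":[0,0,0]},
    {"slide":[-31,23,0],"dr":[0,0,0]},
    {"slide":[0,0,0],"dr":[0,0,0]},
    {"slide":[0,0,0],"dr":[0,0,0]}
  ]
}}

```text
time: 35.85
eef_pos: [0.5776, -0.2183, 0.1275]
tool_rot: [-3.142, 0.001, 0.971]
contact_force: [0.3, 1.3, -1.8]
width: 0.434
grasp_force: 40.0
```

>>> {"api": "send_rows", "payload": {
  "commands": [
    {"slide":[0,0,25],"dr":[0,0,0]},
    {"slide":[0,0,25],"dr":[0,0,0]},
    {"slide":[0,0,0],"dr":[0,0,0]},
    {"slide":[0,0,0],"dr":[0,0,0]},
    {"slide":[0,0,0],"dr":[0,0,0]}
  ]
}}

```text
time: 36.27
eef_pos: [0.5794, -0.2128, 0.0789]
tool_rot: [3.141, -0.001, 0.979]
contact_force: [0.9, 0.7, -1.5]
width: 0.428
grasp_force: 40.0
```

>>> {"api": "send_rows", "payload": {
  "commands": [
    {"slide":[0,0,8],"dr":[0,0,0]},
    {"slide":[0,0,4],"dr":[0,0,0]},
    {"slide":[0,0,3],"dr":[0,0,0]},
    {"slide":[0,0,0],"dr":[0,0,0]},
    {"slide":[0,0,0],"dr":[0,0,0]},
    {"slide":[0,0,0],"dr":[0,0,0]}
  ]
}}

```text
time: 36.77
eef_pos: [0.5788, -0.214, 0.0629]
tool_rot: [3.141, -0.0, 0.978]
contact_force: [-0.1, -0.2, -1.1]
width: 0.434
grasp_force: 40.0
```

>>> {"api": "send_rows", "payload": {
  "commands": [
    {"slide":[0,0,0],"dr":[0,0,0]},
    {"slide":[0,0,0],"dr":[0,0,0]},
    {"slide":[0,0,0],"dr":[0,0,0]},
    {"slide":[0,0,0],"dr":[0,0,0]},
    {"slide":[0,0,0],"dr":[0,0,0]},
    {"slide":[0,0,-10],"dr":[0,0,0]},
    {"slide":[0,0,-30],"dr":[0,0,0]},
    {"slide":[0,0,-30],"dr":[0,0,0]},
    {"slide":[0,0,0],"dr":[0,0,0]},
    {"slide":[0,0,0],"dr":[0,0,0]}
  ],
  "hand": 0.4
}}

```text
time: 37.6
eef_pos: [0.5806, -0.2144, 0.1357]
tool_rot: [3.137, -0.001, 0.978]
contact_force: [-0.1, 0.2, -0.8]
width: 0.602
grasp_force: 0.0
```

```bash
python3 - <<'E'
from plan import *
plan([(501,146,134,48),(501,146,58,None)])
E
```

```text
at [ 581. -214.  136.] 56.0
  turn z 4.0 x2
  slide [ 20 -27   0] x10 last [ 15 -30   2]
  slide [ 0  0 25] x2 last [ 0  0 26]
```

>>> {"api": "send_rows", "payload": {
  "commands": [
    {"slide":[0,0,0],"dr":[0,0,4]},
    {"slide":[0,0,0],"dr":[0,0,4]},
    {"slide":[20,-27,0],"dr":[0,0,0]},
    {"slide":[20,-27,0],"dr":[0,0,0]},
    {"slide":[20,-27,0],"dr":[0,0,0]},
    {"slide":[20,-27,0],"dr":[0,0,0]},
    {"slide":[20,-27,0],"dr":[0,0,0]},
    {"slide":[20,-27,0],"dr":[0,0,0]},
    {"slide":[20,-27,0],"dr":[0,0,0]},
    {"slide":[20,-27,0],"dr":[0,0,0]}
  ]
}}

```text
time: 38.43
eef_pos: [0.5239, 0.0506, 0.1322]
tool_rot: [-3.141, 0.001, 0.838]
contact_force: [1.5, 1.1, 0.5]
width: 0.599
grasp_force: 0.0
```

>>> {"api": "send_rows", "payload": {
  "commands": [
    {"slide":[20,-27,0],"dr":[0,0,0]},
    {"slide":[20,-27,0],"dr":[0,0,0]},
    {"slide":[16,-30,0],"dr":[0,0,0]},
    {"slide":[0,0,0],"dr":[0,0,0]},
    {"slide":[0,0,0],"dr":[0,0,0]},
    {"slide":[0,0,20],"dr":[0,0,0]},
    {"slide":[0,0,0],"dr":[0,0,0]},
    {"slide":[0,0,0],"dr":[0,0,0]}
  ]
}}

```text
time: 39.1
eef_pos: [0.4992, 0.1455, 0.1116]
tool_rot: [-3.14, 0.003, 0.836]
contact_force: [1.1, 0.0, 0.4]
width: 0.601
grasp_force: 0.0
```

```bash
python3 - <<'E'
from plan import *
plan([(501,146,58,48)])
p,d=snapshot("top"); s,_=snapshot("scene"); cv2.imwrite("pics/t7.png",p)
cv2.imwrite("pics/s7c.png",np.hstack([cv2.resize(s[130:220,350:490],None,fx=3.3,fy=3.3,interpolation=2),cv2.resize(s[200:320,200:410],None,fx=1.55,fy=2.475,interpolation=2)]))
E
```

```text
at [499. 145. 112.] 47.9
  turn z -0.1 x1
  slide [ 1  0 27] x1 last [ 1  1 27]
```

View pics/s7c.png

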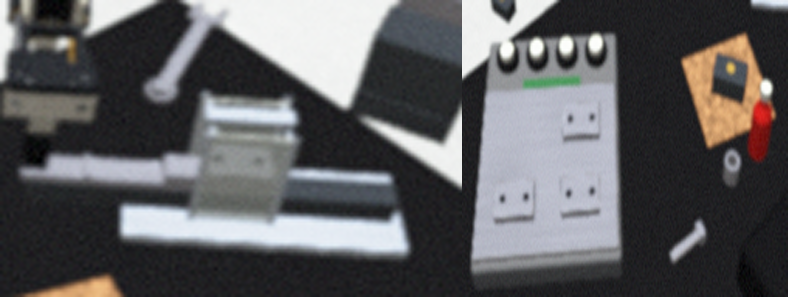

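Three plates are on the pan. It's unclear from this view whether the chute holds another, so I'll cycle the shuttle once more.

>>> {"api": "send_rows", "payload": {
  "commands": [
    {"slide":[1,0,27],"dr":[0,0,0]},
    {"slide":[1,1,26],"dr":[0,0,0]},
    {"slide":[0,0,0],"dr":[0,0,0]},
    {"slide":[0,0,0],"dr":[0,0,0]}
  ]
}}

```text
time: 39.53
eef_pos: [0.5015, 0.1475, 0.0594]
tool_rot: [-3.14, 0.002, 0.838]
contact_force: [0.7, -0.1, 0.4]
width: 0.6
grasp_force: 0.0
```

>>> {"api": "send_rows", "payload": {
  "commands": [
    {"slide":[0,0,0],"dr":[0,0,0]},
    {"slide":[0,0,0],"dr":[0,0,0]},
    {"slide":[0,0,0],"dr":[0,0,0]},
    {"slide":[0,0,0],"dr":[0,0,0]},
    {"slide":[0,0,0],"dr":[0,0,0]},
    {"slide":[0,0,0],"dr":[0,0,0]},
    {"slide":[0,0,0],"dr":[0,0,0]},
    {"slide":[0,0,0],"dr":[0,0,0]},
    {"slide":[0,0,0],"dr":[0,0,0]},
    {"slide":[0,0,0],"dr":[0,0,0]}
  ],
  "hand": 1
}}

```text
time: 40.37
eef_pos: [0.5025, 0.148, 0.06]
tool_rot: [3.141, -0.0, 0.838]
contact_force: [-1.4, -2.0, 5.3]
width: 0.175
grasp_force: 40.0
```

>>> {"api": "send_rows", "payload": {
  "commands": [
    {"slide":[10,0,0],"dr":[0,0,0]},
    {"slide":[15,0,0],"dr":[0,0,0]},
    {"slide":[15,0,0],"dr":[0,0,0]},
    {"slide":[15,0,0],"dr":[0,0,0]},
    {"slide":[15,0,0],"dr":[0,0,0]},
    {"slide":[15,0,0],"dr":[0,0,0]},
    {"slide":[12,0,0],"dr":[0,0,0]},
    {"slide":[5,0,0],"dr":[0,0,0]},
    {"slide":[1,0,0],"dr":[0,0,0]},
    {"slide":[0,0,0],"dr":[0,0,0]}
  ]
}}

```text
time: 41.2
eef_pos: [0.5692, 0.2212, 0.06]
tool_rot: [3.14, 0.008, 0.837]
contact_force: [-9.0, -9.0, 15.7]
width: 0.173
grasp_force: 40.0
```

>>> {"api": "send_rows", "payload": {
  "commands": [
    {"slide":[0,0,0],"dr":[0,0,0]},
    {"slide":[0,0,0],"dr":[0,0,0]},
    {"slide":[0,0,0],"dr":[0,0,0]}
  ]
}}

```text
time: 41.45
eef_pos: [0.5691, 0.2212, 0.0599]
tool_rot: [3.141, 0.008, 0.837]
contact_force: [-8.7, -8.5, 16.3]
width: 0.172
grasp_force: 40.0
```

>>> {"api": "send_rows", "payload": {
  "commands": [
    {"slide":[-12,0,0],"dr":[0,0,0]},
    {"slide":[-15,0,0],"dr":[0,0,0]},
    {"slide":[-15,0,0],"dr":[0,0,0]},
    {"slide":[-15,0,0],"dr":[0,0,0]},
    {"slide":[-15,0,0],"dr":[0,0,0]},
    {"slide":[-15,0,0],"dr":[0,0,0]},
    {"slide":[-12,0,0],"dr":[0,0,0]},
    {"slide":[-4,0,0],"dr":[0,0,0]},
    {"slide":[0,0,0],"dr":[0,0,0]},
    {"slide":[0,0,0],"dr":[0,0,0]}
  ]
}}

```text
time: 42.28
eef_pos: [0.5021, 0.1476, 0.06]
tool_rot: [3.141, 0.001, 0.838]
contact_force: [-1.3, -1.9, 5.7]
width: 0.171
grasp_force: 40.0
```

```bash
python3 - <<'E'
from plan import *
s,d=snapshot("scene")
print(proj("scene",[[.558,.209,.056],[.558,.209,.044]]))
P=[(.558+dx*.67-dy*.74,.209+dx*.74+dy*.67) for dx in(-.015,0,.015) for dy in (-.006,.006)]
for q in P:
    px=proj("scene",[*q,.056])[0]; print(px.round(),world("scene",px,d).round(3))
cv2.imwrite("pics/s8c.png",cv2.resize(s[130:220,340:490],None,fx=5,fy=5,interpolation=2))
E
```

```text
[[388.02610984 178.30478682]
 [387.5091432  181.14243594]]
[383. 179.] [0.553 0.193 0.057]
[383. 177.] [0.543 0.203 0.055]
[388. 180.] [0.562 0.205 0.056]
[388. 177.] [0.552 0.215 0.053]
[393. 180.] [0.569 0.22  0.051]
[393. 177.] [0.565 0.222 0.058]
```

View pics/s8c.png

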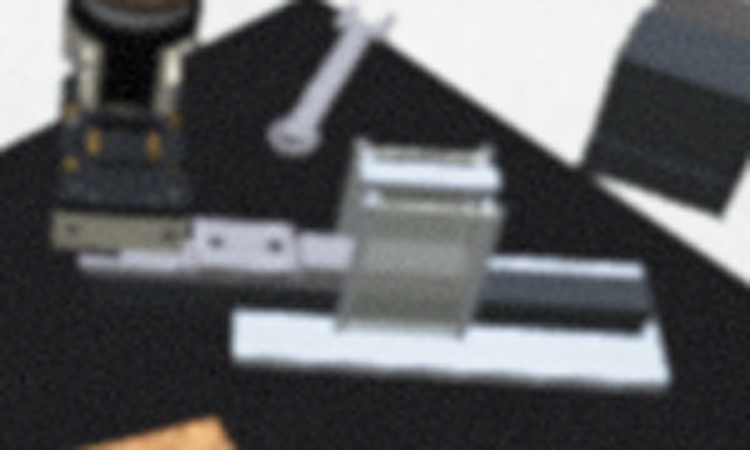

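A fourth plate is in the pocket at about (245,245) in the crop. The chute now shows no plate holes, so it is the last.

>>> {"api": "send_rows", "payload": {
  "commands": [
    {"slide":[0,0,0],"dr":[0,0,0]},
    {"slide":[0,0,0],"dr":[0,0,0]},
    {"slide":[0,0,0],"dr":[0,0,0]},
    {"slide":[0,0,-20],"dr":[0,0,0]},
    {"slide":[0,0,-30],"dr":[0,0,0]},
    {"slide":[0,0,-20],"dr":[0,0,0]},
    {"slide":[28,0,0],"dr":[0,0,0]},
    {"slide":[28,0,0],"dr":[0,0,0]},
    {"slide":[26,0,0],"dr":[0,0,0]},
    {"slide":[0,0,0],"dr":[0,0,0]}
  ],
  "hand": 0.4
}}

```text
time: 43.17
eef_pos: [0.5597, 0.214, 0.1304]
tool_rot: [-3.141, -0.006, 0.841]
contact_force: [-0.2, 1.0, -0.2]
width: 0.599
grasp_force: 0.0
```

>>> {"api": "send_rows", "payload": {
  "commands": [
    {"slide":[0,0,30],"dr":[0,0,0]},
    {"slide":[0,0,25],"dr":[0,0,0]},
    {"slide":[0,0,18],"dr":[0,0,0]},
    {"slide":[0,0,10],"dr":[0,0,0]},
    {"slide":[0,0,0],"dr":[0,0,0]},
    {"slide":[0,0,0],"dr":[0,0,0]},
    {"slide":[0,0,0],"dr":[0,0,0]}
  ]
}}

```text
time: 43.75
eef_pos: [0.5578, 0.2096, 0.0478]
tool_rot: [3.141, -0.002, 0.838]
contact_force: [0.9, -0.2, -0.2]
width: 0.601
grasp_force: 0.0
```

>>> {"api": "send_rows", "payload": {
  "commands": [
    {"slide":[0,0,0],"dr":[0,0,0]},
    {"slide":[0,0,0],"dr":[0,0,0]},
    {"slide":[0,0,0],"dr":[0,0,0]},
    {"slide":[0,0,0],"dr":[0,0,0]},
    {"slide":[0,0,0],"dr":[0,0,0]},
    {"slide":[0,0,0],"dr":[0,0,0]},
    {"slide":[0,0,0],"dr":[0,0,0]}
  ],
  "hand": 1
}}

```text
time: 44.33
eef_pos: [0.5578, 0.2092, 0.0477]
tool_rot: [3.14, -0.001, 0.838]
contact_force: [-0.1, -0.3, 7.0]
width: 0.431
grasp_force: 40.0
```

>>> {"api": "send_rows", "payload": {
  "commands": [
    {"slide":[0,0,-15],"dr":[0,0,0]},
    {"slide":[0,0,-30],"dr":[0,0,0]},
    {"slide":[0,0,-37],"dr":[0,0,0]},
    {"slide":[0,0,0],"dr":[0,0,0]},
    {"slide":[0,0,0],"dr":[0,0,-4]},
    {"slide":[0,0,0],"dr":[0,0,-4]},
    {"slide":[-29,17,0],"dr":[0,0,0]},
    {"slide":[-29,17,0],"dr":[0,0,0]},
    {"slide":[-29,17,0],"dr":[0,0,0]},
    {"slide":[-29,17,0],"dr":[0,0,0]}
  ]
}}

```text
time: 45.17
eef_pos: [0.548, 0.0736, 0.1289]
tool_rot: [-3.141, 0.0, 0.979]
contact_force: [-0.2, 0.5, -2.0]
width: 0.427
grasp_force: 40.0
```

>>> {"api": "send_rows", "payload": {
  "commands": [
    {"slide":[-29,17,0],"dr":[0,0,0]},
    {"slide":[-29,17,0],"dr":[0,0,0]},
    {"slide":[-29,17,0],"dr":[0,0,0]},
    {"slide":[-29,17,0],"dr":[0,0,0]},
    {"slide":[-29,17,0],"dr":[0,0,0]},
    {"slide":[-29,17,0],"dr":[0,0,0]},
    {"slide":[-29,17,0],"dr":[0,0,0]},
    {"slide":[-29,17,0],"dr":[0,0,0]},
    {"slide":[-29,17,0],"dr":[0,0,0]},
    {"slide":[-29,17,0],"dr":[0,0,0]}
  ]
}}

```text
time: 46.0
eef_pos: [0.5268, -0.2622, 0.129]
tool_rot: [-3.141, 0.0, 0.978]
contact_force: [1.0, 0.0, -1.8]
width: 0.431
grasp_force: 40.0
```

>>> {"api": "send_rows", "payload": {
  "commands": [
    {"slide":[-33,16,0],"dr":[0,0,0]},
    {"slide":[0,0,0],"dr":[0,0,0]},
    {"slide":[0,0,0],"dr":[0,0,0]},
    {"slide":[0,0,25],"dr":[0,0,0]},
    {"slide":[0,0,25],"dr":[0,0,0]},
    {"slide":[0,0,0],"dr":[0,0,0]},
    {"slide":[0,0,0],"dr":[0,0,0]},
    {"slide":[0,0,0],"dr":[0,0,0]}
  ]
}}

```text
time: 46.67
eef_pos: [0.5233, -0.2958, 0.0798]
tool_rot: [3.141, -0.001, 0.979]
contact_force: [1.2, -0.1, -1.9]
width: 0.429
grasp_force: 40.0
```

>>> {"api": "send_rows", "payload": {
  "commands": [
    {"slide":[0,0,8],"dr":[0,0,0]},
    {"slide":[0,0,4],"dr":[0,0,0]},
    {"slide":[0,0,3],"dr":[0,0,0]},
    {"slide":[0,0,0],"dr":[0,0,0]},
    {"slide":[0,0,0],"dr":[0,0,0]},
    {"slide":[0,0,0],"dr":[0,0,0]}
  ]
}}

```text
time: 47.17
eef_pos: [0.5224, -0.297, 0.0638]
tool_rot: [3.141, -0.0, 0.978]
contact_force: [0.2, -0.2, -1.9]
width: 0.432
grasp_force: 40.0
```

>>> {"api": "send_rows", "payload": {
  "commands": [
    {"slide":[0,0,0],"dr":[0,0,0]},
    {"slide":[0,0,0],"dr":[0,0,0]},
    {"slide":[0,0,0],"dr":[0,0,0]},
    {"slide":[0,0,0],"dr":[0,0,0]},
    {"slide":[0,0,0],"dr":[0,0,0]},
    {"slide":[0,0,-10],"dr":[0,0,0]},
    {"slide":[0,0,-30],"dr":[0,0,0]},
    {"slide":[0,0,-30],"dr":[0,0,0]},
    {"slide":[0,0,0],"dr":[0,0,0]},
    {"slide":[0,0,0],"dr":[0,0,0]}
  ],
  "hand": 0.4
}}

```text
time: 48.0
eef_pos: [0.5241, -0.2977, 0.1366]
tool_rot: [3.137, -0.0, 0.978]
contact_force: [-1.2, -0.1, -0.4]
width: 0.601
grasp_force: 0.0
```

```bash
python3 - <<'E'
from plan import *
plan([(501.5,147,134,48),(501,146,58,None)])
E
```

```text
at [ 524. -298.  137.] 56.0
  turn z 4.0 x2
  slide [ 24 -24   0] x12 last [ 27 -26   3]
  slide [ 0  0 25] x2 last [-1  0 26]
```

Next: push the shuttle home.

>>> {"api": "send_rows", "payload": {
  "commands": [
    {"slide":[0,0,0],"dr":[0,0,4]},
    {"slide":[0,0,0],"dr":[0,0,4]},
    {"slide":[24,-24,0],"dr":[0,0,0]},
    {"slide":[24,-24,0],"dr":[0,0,0]},
    {"slide":[24,-24,0],"dr":[0,0,0]},
    {"slide":[24,-24,0],"dr":[0,0,0]},
    {"slide":[24,-24,0],"dr":[0,0,0]},
    {"slide":[24,-24,0],"dr":[0,0,0]},
    {"slide":[24,-24,0],"dr":[0,0,0]},
    {"slide":[24,-24,0],"dr":[0,0,0]}
  ]
}}

```text
time: 48.83
eef_pos: [0.507, -0.0245, 0.1332]
tool_rot: [-3.141, 0.001, 0.838]
contact_force: [0.3, -1.1, -0.6]
width: 0.601
grasp_force: 0.0
```

>>> {"api": "send_rows", "payload": {
  "commands": [
    {"slide":[24,-24,0],"dr":[0,0,0]},
    {"slide":[24,-24,0],"dr":[0,0,0]},
    {"slide":[24,-24,0],"dr":[0,0,0]},
    {"slide":[24,-24,0],"dr":[0,0,0]},
    {"slide":[28,-26,0],"dr":[0,0,0]},
    {"slide":[0,0,0],"dr":[0,0,0]},
    {"slide":[0,0,20],"dr":[0,0,0]},
    {"slide":[0,0,27],"dr":[0,0,0]},
    {"slide":[0,0,0],"dr":[0,0,0]},
    {"slide":[0,0,0],"dr":[0,0,0]}
  ]
}}

```text
time: 49.67
eef_pos: [0.4984, 0.1474, 0.0854]
tool_rot: [-3.139, 0.004, 0.839]
contact_force: [0.7, -0.4, 0.7]
width: 0.606
grasp_force: 0.0
```

>>> {"api": "send_rows", "payload": {
  "commands": [
    {"slide":[0,0,27],"dr":[0,0,0]},
    {"slide":[0,0,0],"dr":[0,0,0]},
    {"slide":[0,0,0],"dr":[0,0,0]}
  ]
}}

```text
time: 49.92
eef_pos: [0.4997, 0.1476, 0.06]
tool_rot: [-3.141, 0.002, 0.838]
contact_force: [1.0, 0.4, -0.3]
width: 0.6
grasp_force: 0.0
```

>>> {"api": "send_rows", "payload": {
  "commands": [
    {"slide":[0,0,0],"dr":[0,0,0]},
    {"slide":[0,0,0],"dr":[0,0,0]},
    {"slide":[0,0,0],"dr":[0,0,0]},
    {"slide":[0,0,0],"dr":[0,0,0]},
    {"slide":[0,0,0],"dr":[0,0,0]},
    {"slide":[0,0,0],"dr":[0,0,0]},
    {"slide":[0,0,0],"dr":[0,0,0]},
    {"slide":[0,0,0],"dr":[0,0,0]},
    {"slide":[0,0,0],"dr":[0,0,0]},
    {"slide":[0,0,0],"dr":[0,0,0]}
  ],
  "hand": 1
}}

```text
time: 50.75
eef_pos: [0.5015, 0.147, 0.0601]
tool_rot: [3.14, -0.0, 0.837]
contact_force: [4.4, -3.4, 1.4]
width: 0.168
grasp_force: 40.0
```

>>> {"api": "send_rows", "payload": {
  "commands": [
    {"slide":[10,0,0],"dr":[0,0,0]},
    {"slide":[15,0,0],"dr":[0,0,0]},
    {"slide":[15,0,0],"dr":[0,0,0]},
    {"slide":[15,0,0],"dr":[0,0,0]},
    {"slide":[15,0,0],"dr":[0,0,0]},
    {"slide":[15,0,0],"dr":[0,0,0]},
    {"slide":[12,0,0],"dr":[0,0,0]},
    {"slide":[4,0,0],"dr":[0,0,0]},
    {"slide":[2,0,0],"dr":[0,0,0]},
    {"slide":[0,0,0],"dr":[0,0,0]}
  ]
}}

```text
time: 51.58
eef_pos: [0.5684, 0.2204, 0.06]
tool_rot: [3.139, 0.008, 0.836]
contact_force: [-4.2, -11.4, 12.8]
width: 0.17
grasp_force: 40.0
```

>>> {"api": "send_rows", "payload": {
  "commands": [
    {"slide":[0,0,0],"dr":[0,0,0]},
    {"slide":[0,0,0],"dr":[0,0,0]},
    {"slide":[0,0,0],"dr":[0,0,0]}
  ]
}}

```text
time: 51.83
eef_pos: [0.5684, 0.2205, 0.06]
tool_rot: [3.139, 0.007, 0.836]
contact_force: [-4.7, -9.9, 12.3]
width: 0.167
grasp_force: 40.0
```

>>> {"api": "send_rows", "payload": {
  "commands": [
    {"slide":[0,0,0],"dr":[0,0,0]},
    {"slide":[0,0,0],"dr":[0,0,0]},
    {"slide":[0,0,0],"dr":[0,0,0]},
    {"slide":[0,0,0],"dr":[0,0,0]},
    {"slide":[0,0,-20],"dr":[0,0,0]},
    {"slide":[0,0,-30],"dr":[0,0,0]},
    {"slide":[0,0,-30],"dr":[0,0,0]},
    {"slide":[0,0,0],"dr":[0,0,0]},
    {"slide":[0,0,0],"dr":[0,0,0]}
  ],
  "hand": 0.4
}}

```text
time: 52.58
eef_pos: [0.5703, 0.226, 0.1417]
tool_rot: [3.14, -0.004, 0.839]
contact_force: [1.2, 0.5, 0.3]
width: 0.599
grasp_force: 0.0
```

```bash
python3 - <<'E'
from plan import *
from meas import rect
plan([(477,-177,139,56),(477,-177,80,None)])
p,d=snapshot("top"); s,_=snapshot("scene"); cv2.imwrite("pics/t9.png",p)
V=p.max(2)
rect("top",((V<95)).astype(np.uint8),.042,(280,145,308,182),"weight")
cv2.imwrite("pics/s9c.png",np.hstack([cv2.resize(s[130:320,200:490],None,fx=1.8,fy=1.8,interpolation=2),cv2.resize(p[130:225,340:440],None,fx=2.7,fy=3.6,interpolation=2)]))
E
```

```text
at [570. 226. 142.] 48.1
  turn z -4.0 x2
  slide [-32  12   0] x11 last [-34  16   3]
  slide [ 0  0 30] x1 last [ 0  0 29]
weight c 686 66 size 61.2 34.4 long axis deg 36.6
```

View pics/s9c.png

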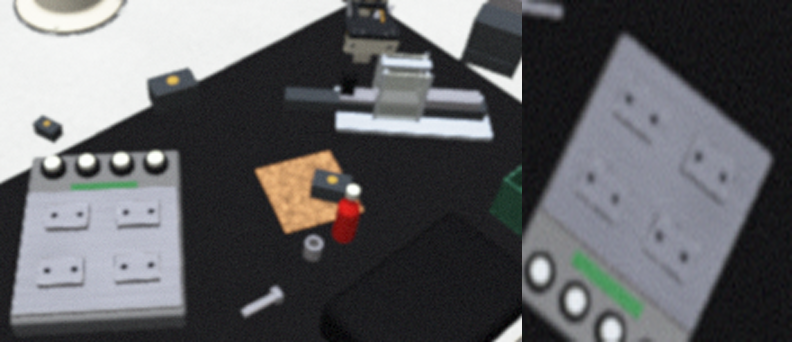

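Four plates lie flat on the pan and the shuttle is home. The weight has been knocked off centre, to about (686,66) mm against the pad middle at (662,49). The bottle is close, so I'll grip it across its 60 mm length, which keeps the gripper body clear.

```bash
python3 - <<'E'
from plan import *
from meas import rect
p=cv2.imread("pics/t9.png"); H,S,V=cv2.split(cv2.cvtColor(p,cv2.COLOR_BGR2HSV))
rect("top",((V<95)&(V>35)).astype(np.uint8),.042,(278,140,310,182),"weight")
a=((S>90)&(V>120)&(H<35))
print(ray("scene",(384.4,230),.042).round(3),proj("top",[.686,.066,.042]))
plan([(686,66,142,126.6),(686,66,21,None)])
plan([(662,49,60,None)],start=((686,66,60),126.6))
E
```

```text
weight c 712 51 size 91.6 84.6 long axis deg 126.5
[[0.691 0.067 0.042]] [[286.98406333 154.79627738]]
at [569. 225. 139.] 48.0
  turn z -6.5 x12
  slide [-33   0   0] x5 last [-32   0  -3]
  slide [ 0  0 30] x3 last [ 0  0 31]
at [686.  66.  60.] 126.6
  slide [  1 -29   0] x0 last [  1 -29   0]
```

>>> {"api": "send_rows", "payload": {
  "commands": [
    {"slide":[0,0,0],"dr":[0,0,-6.5]},
    {"slide":[0,0,0],"dr":[0,0,-6.5]},
    {"slide":[0,0,0],"dr":[0,0,-6.5]},
    {"slide":[0,0,0],"dr":[0,0,-6.5]},
    {"slide":[0,0,0],"dr":[0,0,-6.5]},
    {"slide":[0,0,0],"dr":[0,0,-6.5]},
    {"slide":[0,0,0],"dr":[0,0,-6.5]},
    {"slide":[0,0,0],"dr":[0,0,-6.5]},
    {"slide":[0,0,0],"dr":[0,0,-6.5]},
    {"slide":[0,0,0],"dr":[0,0,-6.5]}
  ],
  "hand": 0
}}

```text
time: 53.52
eef_pos: [0.5681, 0.2242, 0.1379]
tool_rot: [-3.139, -0.001, 1.979]
contact_force: [-0.9, 0.3, -0.5]
width: 1.002
grasp_force: 0.0
```

>>> {"api": "send_rows", "payload": {
  "commands": [
    {"slide":[0,0,0],"dr":[0,0,-6.5]},
    {"slide":[0,0,0],"dr":[0,0,-6.5]},
    {"slide":[-33,0,0],"dr":[0,0,0]},
    {"slide":[-33,0,0],"dr":[0,0,0]},
    {"slide":[-33,0,0],"dr":[0,0,0]},
    {"slide":[-33,0,0],"dr":[0,0,0]},
    {"slide":[-33,0,0],"dr":[0,0,0]},
    {"slide":[-32,0,0],"dr":[0,0,0]},
    {"slide":[0,0,0],"dr":[0,0,0]},
    {"slide":[0,0,0],"dr":[0,0,0]}
  ]
}}

```text
time: 54.35
eef_pos: [0.6851, 0.062, 0.1371]
tool_rot: [-3.139, -0.001, 2.194]
contact_force: [0.1, -0.1, -0.4]
width: 0.997
grasp_force: 0.0
```

>>> {"api": "send_rows", "payload": {
  "commands": [
    {"slide":[0,0,0],"dr":[0,0,0]},
    {"slide":[0,0,30],"dr":[0,0,0]},
    {"slide":[0,0,20],"dr":[0,0,0]},
    {"slide":[0,0,0],"dr":[0,0,0]},
    {"slide":[0,0,0],"dr":[0,0,0]},
    {"slide":[0,0,0],"dr":[0,0,0]}
  ]
}}

```text
time: 54.85
eef_pos: [0.685, 0.067, 0.0908]
tool_rot: [3.14, -0.0, 2.201]
contact_force: [0.6, -0.3, 1.4]
width: 0.997
grasp_force: 0.0
```

```bash
python3 -c "
from plan import *
print(read_state()['q'].round(2)); plan([(687,66,21,126.6)])"
```

```text
[ 0.45  0.89 -0.95  1.53  0.77  1.12 -0.03]
at [685.  67.  91.] 126.1
  turn z -0.5 x1
  slide [-1  1 35] x1 last [-1  0 35]
```

>>> {"api": "send_rows", "payload": {
  "commands": [
    {"slide":[-1,1,30],"dr":[0,0,0]},
    {"slide":[-1,0,20],"dr":[0,0,0]},
    {"slide":[0,0,18],"dr":[0,0,0]},
    {"slide":[0,0,0],"dr":[0,0,0]},
    {"slide":[0,0,0],"dr":[0,0,0]},
    {"slide":[0,0,0],"dr":[0,0,0]}
  ]
}}

```text
time: 55.35
eef_pos: [0.688, 0.065, 0.0234]
tool_rot: [3.139, 0.0, 2.2]
contact_force: [-0.1, 0.5, 1.1]
width: 1.003
grasp_force: 0.0
```

>>> {"api": "send_rows", "payload": {
  "commands": [
    {"slide":[0,0,0],"dr":[0,0,0]},
    {"slide":[0,0,0],"dr":[0,0,0]},
    {"slide":[0,0,0],"dr":[0,0,0]},
    {"slide":[0,0,0],"dr":[0,0,0]},
    {"slide":[0,0,0],"dr":[0,0,0]},
    {"slide":[0,0,0],"dr":[0,0,0]},
    {"slide":[0,0,0],"dr":[0,0,0]},
    {"slide":[0,0,0],"dr":[0,0,0]}
  ],
  "hand": 1,
  "newtons": 40
}}

```text
time: 56.02
eef_pos: [0.6879, 0.0646, 0.0223]
tool_rot: [3.14, 0.0, 2.199]
contact_force: [2.4, 0.6, 2.0]
width: 0.65
grasp_force: 40.0
```

```bash
python3 -c "
from plan import *
p,y=pose(); print(read_state()['contact_force'],read_state()['width'])
plan([(662,49,p[2]+12,None)],start=((687.5,66.5,p[2]+12),y)); print(p)"
```

```text
[2.43051217 0.58005203 1.97614482] 0.6502954152688015
at [688.  66.  34.] 126.0
  slide [  1 -31   0] x0 last [  1 -31   0]
[687.93962443  64.62500942  22.31457136]
```

>>> {"api": "send_rows", "payload": {
  "commands": [
    {"slide":[0,0,-10],"dr":[0,0,0]},
    {"slide":[0,0,0],"dr":[0,0,0]},
    {"slide":[1,-15,0],"dr":[0,0,0]},
    {"slide":[0,-15,0],"dr":[0,0,0]},
    {"slide":[0,0,0],"dr":[0,0,0]},
    {"slide":[0,0,0],"dr":[0,0,0]},
    {"slide":[0,0,6],"dr":[0,0,0]},
    {"slide":[0,0,4],"dr":[0,0,0]},
    {"slide":[0,0,0],"dr":[0,0,0]},
    {"slide":[0,0,0],"dr":[0,0,0]}
  ]
}}

```text
time: 56.85
eef_pos: [0.6627, 0.0479, 0.0222]
tool_rot: [3.141, 0.0, 2.2]
contact_force: [-2.4, -1.7, 2.3]
width: 0.652
grasp_force: 40.0
```

>>> {"api": "send_rows", "payload": {
  "commands": [
    {"slide":[0,0,0],"dr":[0,0,0]},
    {"slide":[0,0,0],"dr":[0,0,0]},
    {"slide":[0,0,0],"dr":[0,0,0]},
    {"slide":[0,0,0],"dr":[0,0,0]},
    {"slide":[0,0,0],"dr":[0,0,0]},
    {"slide":[0,0,-10],"dr":[0,0,0]},
    {"slide":[0,0,-30],"dr":[0,0,0]},
    {"slide":[0,0,-35],"dr":[0,0,0]},
    {"slide":[0,0,-35],"dr":[0,0,0]},
    {"slide":[0,0,0],"dr":[0,0,0]}
  ],
  "hand": 0.15
}}

```text
time: 57.68
eef_pos: [0.6665, 0.0495, 0.1404]
tool_rot: [3.131, 0.005, 2.2]
contact_force: [2.1, 1.6, 1.3]
width: 0.854
grasp_force: 0.0
```

```bash
python3 -c "
from plan import *
print(read_state()['width']);plan([(477,-177,120,146),(477,-177,80,None)])"
```

```text
0.8542555873011494
at [666.  50. 140.] 126.0
  turn z -6.7 x3
  slide [  3 -33   2] x8 last [  6 -30   4]
  slide [ 0  0 20] x1 last [ 0  0 20]
```

>>> {"api": "send_rows", "payload": {
  "commands": [
    {"slide":[0,0,0],"dr":[0,0,-6.7]},
    {"slide":[0,0,0],"dr":[0,0,-6.7]},
    {"slide":[0,0,0],"dr":[0,0,-6.7]},
    {"slide":[3,-33,0],"dr":[0,0,0]},
    {"slide":[3,-33,0],"dr":[0,0,0]},
    {"slide":[3,-33,0],"dr":[0,0,0]},
    {"slide":[3,-33,0],"dr":[0,0,0]},
    {"slide":[3,-33,0],"dr":[0,0,0]},
    {"slide":[3,-33,0],"dr":[0,0,0]},
    {"slide":[3,-33,0],"dr":[0,0,0]}
  ],
  "hand": 1,
  "newtons": 20
}}

```text
time: 58.52
eef_pos: [0.515, -0.1338, 0.1323]
tool_rot: [-3.141, 0.001, 2.55]
contact_force: [0.2, -0.3, 0.6]
width: 0.174
grasp_force: 0.0
```

>>> {"api": "send_rows", "payload": {
  "commands": [
    {"slide":[3,-33,0],"dr":[0,0,0]},
    {"slide":[3,-25,0],"dr":[0,0,0]},
    {"slide":[0,0,0],"dr":[0,0,0]},
    {"slide":[0,0,30],"dr":[0,0,0]},
    {"slide":[0,0,0],"dr":[0,0,0]},
    {"slide":[0,0,0],"dr":[0,0,0]},
    {"slide":[0,0,0],"dr":[0,0,0]}
  ]
}}

```text
time: 59.1
eef_pos: [0.4794, -0.1765, 0.1027]
tool_rot: [3.141, 0.0, 2.552]
contact_force: [0.8, -0.2, 0.0]
width: 0.003
grasp_force: 0.0
```

```bash
python3 - <<'E'
from plan import *
from meas import rect
plan([(477,-177,80,146)])
p,d=snapshot("top"); s,_=snapshot("scene"); cv2.imwrite("pics/t10.png",p); cv2.imwrite("pics/s10.png",s)
H,S,V=cv2.split(cv2.cvtColor(p,cv2.COLOR_BGR2HSV))
rect("top",((V<95)).astype(np.uint8),.042,(280,145,308,182),"weight")
E
```

```text
at [ 479. -176.  103.] 146.2
  turn z 0.2 x1
  slide [ 2 -2 23] x0 last [ 2 -2 23]
weight c 660 49 size 62.3 34.9 long axis deg 33.8
```

The weight is back in the middle, (660,49). Now the count key.

>>> {"api": "send_rows", "payload": {
  "commands": [
    {"slide":[2,-2,20],"dr":[0,0,0]},
    {"slide":[0,0,10],"dr":[0,0,0]},
    {"slide":[0,0,4],"dr":[0,0,0]},
    {"slide":[0,0,3],"dr":[0,0,0]},
    {"slide":[0,0,3],"dr":[0,0,0]},
    {"slide":[0,0,2],"dr":[0,0,0]},
    {"slide":[0,0,0],"dr":[0,0,0]},
    {"slide":[0,0,0],"dr":[0,0,0]}
  ]
}}

```text
time: 59.87
eef_pos: [0.4758, -0.1778, 0.0611]
tool_rot: [-3.14, 0.0, 2.551]
contact_force: [-5.9, 0.2, 14.2]
width: 0.007
grasp_force: 7.1
```

>>> {"api": "send_rows", "payload": {
  "commands": [
    {"slide":[0,0,2],"dr":[0,0,0]},
    {"slide":[0,0,1],"dr":[0,0,0]},
    {"slide":[0,0,0],"dr":[0,0,0]},
    {"slide":[0,0,0],"dr":[0,0,0]}
  ]
}}

```text
time: 60.2
eef_pos: [0.476, -0.1778, 0.0605]
tool_rot: [-3.138, 0.001, 2.551]
contact_force: [-15.1, 1.2, 40.7]
width: 0.008
grasp_force: 20.2
```

>>> {"api": "send_rows", "payload": {
  "commands": [
    {"slide":[0,0,-10],"dr":[0,0,0]},
    {"slide":[0,0,-20],"dr":[0,0,0]},
    {"slide":[0,0,0],"dr":[0,0,0]},
    {"slide":[0,-26,0],"dr":[0,0,0]},
    {"slide":[-1,-26,0],"dr":[0,0,0]},
    {"slide":[0,0,0],"dr":[0,0,0]},
    {"slide":[0,0,0],"dr":[0,0,0]},
    {"slide":[0,0,0],"dr":[0,0,0]}
  ]
}}

```text
time: 60.87
eef_pos: [0.4481, -0.2216, 0.0868]
tool_rot: [3.141, 0.001, 2.55]
contact_force: [0.2, 0.4, 0.1]
width: 0.005
grasp_force: 0.0
```

>>> {"api": "send_rows", "payload": {
  "commands": [
    {"slide":[0,0,15],"dr":[0,0,0]},
    {"slide":[0,0,4],"dr":[0,0,0]},
    {"slide":[0,0,3],"dr":[0,0,0]},
    {"slide":[0,0,3],"dr":[0,0,0]},
    {"slide":[0,0,2],"dr":[0,0,0]},
    {"slide":[0,0,0],"dr":[0,0,0]},
    {"slide":[0,0,0],"dr":[0,0,0]}
  ]
}}

```text
time: 61.45
eef_pos: [0.448, -0.2207, 0.0611]
tool_rot: [-3.141, -0.0, 2.552]
contact_force: [-4.9, 2.1, 16.6]
width: 0.003
grasp_force: 7.6
```

>>> {"api": "send_rows", "payload": {
  "commands": [
    {"slide":[0,0,2],"dr":[0,0,0]},
    {"slide":[0,0,1],"dr":[0,0,0]},
    {"slide":[0,0,0],"dr":[0,0,0]},
    {"slide":[0,0,0],"dr":[0,0,0]}
  ]
}}

```text
time: 61.78
eef_pos: [0.4482, -0.2208, 0.0604]
tool_rot: [-3.138, 0.001, 2.552]
contact_force: [-14.3, 4.2, 42.3]
width: 0.003
grasp_force: 21.1
```

>>> {"api": "send_rows", "payload": {
  "commands": [
    {"slide":[0,0,-10],"dr":[0,0,0]},
    {"slide":[0,0,-30],"dr":[0,0,0]},
    {"slide":[0,0,-40],"dr":[0,0,0]},
    {"slide":[0,0,-40],"dr":[0,0,0]},
    {"slide":[30,10,0],"dr":[0,0,0]},
    {"slide":[0,0,0],"dr":[0,0,0]},
    {"slide":[0,0,0],"dr":[0,0,0]}
  ]
}}

```text
time: 62.37
eef_pos: [0.428, -0.196, 0.1773]
tool_rot: [-3.14, 0.001, 2.552]
contact_force: [0.6, -1.0, 0.3]
width: 0.005
grasp_force: 0.0
```

```bash
python3 - <<'E'
from plan import *
from meas import rect
p,d=snapshot("top"); s,_=snapshot("scene")
V=p.max(2); rect("top",((V<95)).astype(np.uint8),.042,(280,145,308,182),"weight")
m=((s.max(2)<28).astype(np.uint8))[168:190,382:402]; k,l,st,ct=cv2.connectedComponentsWithStats(m); i=1+st[1:,4].argmax(); print("handle",ct[i]+[382,168],"was 393.2 175.3")
cv2.imwrite("pics/s11c.png",np.hstack([cv2.resize(s[130:330,180:500],None,fx=1.6,fy=1.6,interpolation=2),cv2.resize(p[120:220,250:350],None,fx=2.7,fy=3.2,interpolation=2)]))
E
```

```text
weight c 659 50 size 62.3 34.6 long axis deg 35.5
handle [393.32142857 175.        ] was 393.2 175.3
```

View pics/s11c.png

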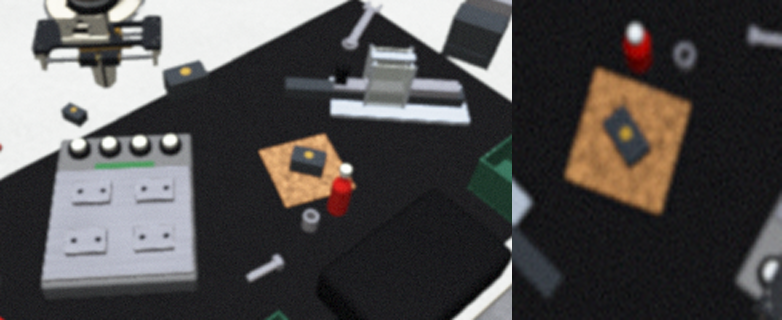

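The picture shows four plates flat on the pan, the weight in the middle of the pad, the shuttle home and the bystanders in place. Handing in.

```bash
python3 -c "
from bench import *
print(sign_off())"
```

```text
the job is handed in; nothing more can be done
None
```

The job is handed in: all four plates (three from the magazine, one loose) lie flat on the pan, the weight is back within about 3 mm of its pad's middle after being knocked aside mid-run, the shuttle is fully home, and zero, then count and print were each pressed fully down.

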